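Fit the finished handwheel and set the needle valve two turns open

TASK

The needle valve's new handwheel is finished and still stands between the jaws of the vice: pull the vice's sliding jaw back by its cross handle at least 15 mm, lift the handwheel out and seat it fully down on the valve's square stem. Then, with the wheel's black crank handle, close the valve to its stop (clockwise from above), back it off exactly two full turns, and finish still gripping the crank handle there, because the gland is slack and the valve must not creep while it is nipped up. Leave everything else on the bench alone.

Things in the scene. Friction and masses are not known exactly. Their poses are not given: they have to be found in the camera images.
- machine_vice_jaw (a joint): Sliding jaw of the low grey vice (253 x 90 x 56 mm, bolted down; jaws 80 mm wide, tops 56 mm above the bench). Quick-release: the jaw slides along the bed with about 4 N of friction when pulled by its cross handle; nothing need be turned. Value in m, 0 = shut, 0.055 = fully open; the gap is 2 mm more. Starts at about 0.029, round the 30 mm flats of the wheel's hub.
- vice_handle_end (a point): Centre of the left ball end (12 mm thick) of the vice's cross handle, 38 mm above the bench, moving with the jaw: a level bar 7 mm thick, 66 mm long, at the vice's end nearest the robot; its middle, 27 mm from here, is a 22 mm thick screw end. Axes: x along the vice from handle to fixed jaw (the jaw opens towards -x), y left along the bar, z up. 30 mm clear before and behind the bar.
- wheel_boss (a point): Lift the loose handwheel (about 0.33 kg) here: centre of its round top boss, 28 mm diameter, top 10 mm above, spokes 15 mm below. z up. Red rim 116 mm over all, bar 12 mm, its top 14 mm below. The black crank handle is at the wheel's +x, 52 mm from the axis, its top 29 mm above this point. Hub underside 62 mm below. At the start it stands loose in the vice, 26 mm up, axes parallel to the vice's.
- wheel_socket (a point): Centre of the socket's mouth in the underside of the handwheel's hub, on its axis: a square hole 17 x 17 mm, 33 mm deep, sides parallel to the wheel's x and y. Hub 30 mm (along x, across its two flats) by 44 mm. Axes as wheel_boss.
- crank_centre (a point): Middle of the wheel's black crank handle: an upright plastic grip, 22 mm diameter, 40 mm tall (20 mm above and below), turning freely on its own pin, so a gripper from above can lead it round the wheel's axis (radius 52 mm) without turning itself. 69.5 mm above the socket's mouth; the rim's top is 21 mm below it. Axes as wheel_boss.
- stem_shoulder (a point): Centre of the 32 mm round shoulder of the brass valve's upright stem, on which the seated hub rests. Above it a 16 mm square, 29 mm tall, top 7 mm tapered to 11 mm; x and y parallel to the square's sides, turning with it; z up. 92 mm above the bench when shut, rising 3 mm per turn of opening. Valve plate 150 x 84 mm, bolted down. The seated wheel has about 4 degrees of play either way.
- valve_stem (a joint): Angle of the valve's stem, rad: 0 = shut against its stop, growing as it opens (counter-clockwise from above); 6.283 is one turn, 12.566 two turns, far stop 28.3. Starts between 2 and 5.5. Friction 0.08 N m (1.5 N at the crank handle); it stays where it is left.
- spanner_19: Bystander: double-ended steel spanner, 225 mm, lying on the bench to the right of the valve; leave it alone.
- soft_hammer: Bystander: soft-faced hammer, 279 mm, lying behind the valve; leave it alone.
- caliper: Bystander: steel caliper, 230 mm, lying to the left of the vice; leave it alone.
- brass_drift: Bystander: brass drift, 132 mm, lying near the bench's front edge on the right; leave it alone.
- bearing_6306: Bystander: ball bearing, 72 mm across, 19 mm thick, lying behind and to the right of the valve; leave it alone.
Mind the look-alikes: they are no part of the job. There is more than one size of the part that bears wheel_boss; the job needs the larger.

How it is judged:
By the outcome, as a careful person would: the job done as asked, in the order asked, and still so for the second after the job is handed in, while the arm keeps its last pose, push and grip.
It also fails if it takes over 72 s, if anything falls off the work surface, if the arm or the gripper's body presses on something with over 40 N, if the wrist force passes 120 N, or if a joint passes its speed limit or range.

ROBOT

A 6-joint arm with a two-finger parallel gripper is mounted at the origin on a cart in front of the work surface, level with it; the furniture and walls round the work are solid. World frame = base frame: x ahead of the robot, y to its left, z up, the work surface at z = 0. Lengths are in mm, angles in rad, forces in N, time in s.
With the tool pointing down it reaches from about 350 to 975 mm from the base axis. Payload 7.1 kg.
Tool frame: the origin (TCP) lies midway between the tips of the shut fingers; the grasp point (between the pads) lies 19 mm behind it (ctrl.grasp_offset is the distance from the TCP to the grasp point, in mm); z points along the fingers, y is the line along which they close (so a half turn about z gives the same grasp; the last joint's range is limited). The gripper opens to 88 mm and grips with 3 to 60 N. Pads are 20 mm wide; open, the fingers measure 115 mm over their backs; the gripper's body (75 mm by 178 mm) begins 61 mm behind the grasp point.
Start: joints at [1.102, 0.423, 1.63, -0, 1.089, -0.019], TCP at [271.708, 562.831, 189.775] pointing down, gripper open.
Joint ranges: [-3, 3], [-0.9, 2.11], [0.09, 2.58], [-1.31, 4.45], [0.11, 2.69], [-2.54, 2.54]. Speed limits (rad/s): [2.39, 2.39, 3.01, 3.14, 3.14, 3.14].

INTERFACE

Orientations are given as a rotation vector (axis times angle).
In Python, from workcell import ctrl gives the robot as it stands. The module is installed in compiled form; this text tells all that it offers.
- The arm moves only by the tool servo_tool, never from a script. Its argument "rows" is a list of rows, each a list of 7 numbers: the turn, a rotation vector about the tool's x, y, z as a fraction of full scale, then the shift along the tool's x, y, z as a fraction of full scale, then the finger opening in mm, from 0 to 87.8. A call has 1 to 10 rows; each row is the pose to reach, as a shift and turn from the pose commanded when the call began, along the tool's axes at that moment; what a row does not reach only later rows make up. Full scale, the value 1, is 20 cm for a shift and 1.5 rad for a turn. A row lasts 1/8 s, in which the tool goes at most 62.5 mm and 10.7 degrees, less where a joint would pass 70% of its speed; a pose out of reach is approached as far as the arm can. A call with a number of a shift or a turn outside -1 to 1 is refused whole. A call with a gripper value outside its range is refused whole. The fingers move at their own pace and stop on an object; the grip force is fixed at half the most. Time passes only in rows, so rows that repeat a pose let the fingers close. It gives the time, the measured TCP pose, the force, the opening and the grip force at its end, in the units of the state.
- ctrl.get_obs(): the state, without advancing time (a new reading comes with each control period).
- ctrl.get_image(name): name is "scene" or "side" or "wrist"; returns (picture, depth): 420x560x3 uint8, red, green, blue; 420x560 float32, mm along the optical axis (not along the pixel's ray), 0 where there is no reading.
- ctrl.camera_info(name): a dict with "intrinsics" (3x3 intrinsics, pixels), "R" (3x3) and "t" (3): a world point X has camera coordinates R X + t. Camera axes: x right, y down, z forward; pixel columns grow to the right and rows downward; lengths in mm; the calibration is good to about 2 mm. A picture is of the moment at which its call begins: read the wrist's pose just before it. camera_info takes no time and is no camera call; for the wrist camera it gives the pose at the moment of the call.
- ctrl.close_job(): hands the job in; it is judged then, once.
The state is a dict: "t": time; "qpos": joint angles; "qvel": joint speeds; "joint_torque": joint torques, N m; "ee_pos": TCP position; "orientation": TCP orientation; "ft_force": force on the tool from outside, world axes, zero at the start; "moment": the same for the moment, N m; "width": finger opening in mm; "grasp_force": force on a finger pad.
Only numpy, scipy, OpenCV 4.12 (cv2) and the standard library are available. Lean on these libraries where they do the work, as an engineer would, in place of code of your own. Each camera call takes 0.05 s, during which the arm holds its last target. There are 200 camera calls.

## Working session

There is one attempt and no reset: what is moved stays moved. The work goes in short steps, Python scripts to look and compute and a tool call to move; the robot and the scene stay as the last step left them, time stands still between calls to the robot, and variables do not carry over. Pictures are saved under pics/ and viewed, at most 10 in all, crops included, and the job is handed in when it is done.

Besides the shell and the picture viewer there is one more tool, called after "Emit:" as name(argument=value, ...) on one line, values as JSON. servo_tool: Moves the arm, as the interface text tells. Its arguments: {"type":"object","properties":{"rows":{"type":"array","items":{"type":"array","items":{"type":"number"}}}},"required":["rows"]}

```bash
mkdir -p pics; cat > h.py <<'E'
import numpy as np, cv2
from scipy.spatial.transform import Rotation as Rn
from workcell import ctrl
def grab(n,tag):
    info=ctrl.camera_info(n); im,d=ctrl.get_image(n)
    cv2.imwrite(f'pics/{tag}.png',im[:,:,::-1]); np.savez(f'pics/{tag}.npz',im=im,d=d,K=info['intrinsics'],R=info['R'],t=info['t'])
    return im,d,info
def load(tag): return np.load(f'pics/{tag}.npz')
def cloud(tag):
    f=load(tag); d=f['d']; v,u=np.mgrid[:d.shape[0],:d.shape[1]]
    K=f['K']; c=np.stack([(u-K[0,2])/K[0,0]*d,(v-K[1,2])/K[1,1]*d,d],-1)
    return (c-f['t'])@f['R']
def ray(tag,u,v,z):
    f=load(tag); r=f['R'].T@np.linalg.inv(f['K'])@[u,v,1]; o=-f['R'].T@f['t']
    return o+r*(z-o[2])/r[2]
def proj(tag,X):
    f=load(tag); c=f['K']@(f['R']@np.array(X)+f['t']); return c[:2]/c[2]
E
python3 - <<'E'
from h import *
for n in('scene','side'): grab(n,n+'0')
a=cv2.imread('pics/scene0.png');b=cv2.imread('pics/side0.png')
for n in('scene0','side0'):
    f=load(n);print(n,-f['R'].T@f['t'],f['R'][2],f['K'][0,0])
o=ctrl.get_obs();print(o)
E
```

```text
scene0 [-199.63080927 -716.34355666  784.77892486] [ 0.62932904  0.52923962 -0.56907854] 391.97978403504857
side0 [   86.90132523 -1046.10370472   911.81165269] [ 0.34156548  0.7177297  -0.60679246] 453.50814243581993
{'t': 0.1, 'qpos': array([ 1.10200613e+00,  4.23782011e-01,  1.63057989e+00, -2.36619797e-05,
        1.08857550e+00, -1.90138213e-02]), 'qvel': array([-0.00136814, -0.0006133 , -0.00066084, -0.00139138,  0.00206376,
       -0.0006547 ]), 'joint_torque': array([ 7.78810590e-04, -5.45620251e+01, -2.74325895e+01,  6.45236811e-02,
        1.88090274e-02, -2.37445443e-05]), 'ee_pos': array([271.48162327, 562.37642871, 189.08170052]), 'orientation': array([-7.00482034e-01, -3.06219080e+00,  2.05756064e-03]), 'ft_force': array([-0.14846605, -0.02067804,  0.65160926]), 'moment': array([-0.0100216 , -0.0161326 , -0.03111474]), 'grasp_force': 0.0, 'width': 87.58257112859131}
```

View pics/scene0.png

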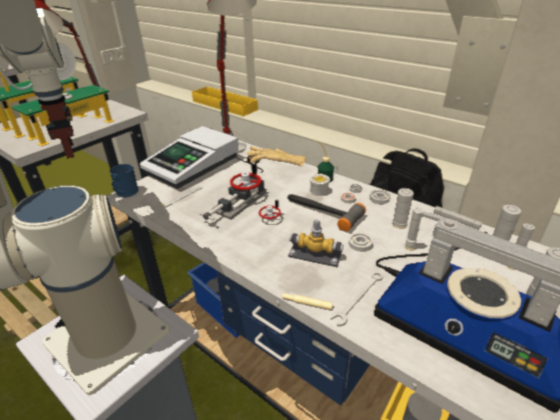

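View pics/side0.png

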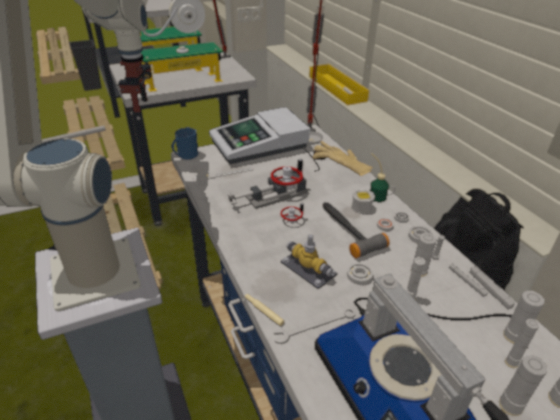

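The red wheels are at scene px (246,183), standing in the vice with its black crank, and (270,213), the smaller one lying on the bench. The valve is at (316,243), and the vice's cross handle is near (208,216). I choose the larger wheel in the vice and will check it in a close crop.

```bash
python3 - <<'E'
from h import *
a=cv2.imread('pics/scene0.png');b=cv2.imread('pics/side0.png')
A=cv2.resize(a[150:275,190:350],(800,625),interpolation=cv2.INTER_CUBIC)[:600]
c1=cv2.resize(a[150:225,195:295],(400,300),interpolation=cv2.INTER_CUBIC)
c2=cv2.resize(a[212:272,280:360],(400,300),interpolation=cv2.INTER_CUBIC)
c3=cv2.resize(b[150:225,222:322],(400,300),interpolation=cv2.INTER_CUBIC)
c4=cv2.resize(b[230:290,272:352],(400,300),interpolation=cv2.INTER_CUBIC)
cv2.imwrite('pics/c0.png',np.vstack([np.hstack([c1,c2]),np.hstack([c3,c4])]))
for n in('scene0','side0'):
    P=cloud(n); f=load(n); im=f['im'].astype(int)
    m=(im[...,0]>120)&(im[...,1]<70)&(im[...,2]<70)&(P[...,2]>75)&(P[...,2]<110)&(P[...,0]>250)&(P[...,0]<900)
    q=P[m];print(n,'red',m.sum(),q.mean(0),q.min(0),q.max(0))
    mb=(P[...,2]>98)&(P[...,2]<200)&(P[...,0]>300)&(P[...,0]<900)&(P[...,1]>-150)&(P[...,1]<350)
    k,l,s,c=cv2.connectedComponentsWithStats(mb.astype(np.uint8))
    for i in range(1,k):
        if s[i,4]>4:
            q=P[l==i];print(i,s[i],q.mean(0).round(),q.min(0).round(),q.max(0).round())
E
```

```text
scene0 red 47 [ 533.75976908 -411.86299261   89.04010371] [ 459.70463168 -810.22798824   75.00073515] [685.8472536  468.37068139 101.14747989]
1 [251 162   7   8  35] [714. 150. 110.] [707. 142.  98.] [725. 166. 120.]
2 [242 172   6   4  12] [663. 153. 100.] [652. 145.  99.] [677. 161. 100.]
side0 red 4 [686.98821115 111.65730817  76.29466113] [662.12758599  95.40249959  75.07116134] [714.03668115 139.61764794  77.34551772]
1 [297 159   6   7  39] [714. 153. 110.] [705. 144.  99.] [727. 164. 120.]
2 [285 166   3   4   5] [662. 155.  98.] [656. 147.  98.] [668. 165.  99.]
```

View pics/c0.png

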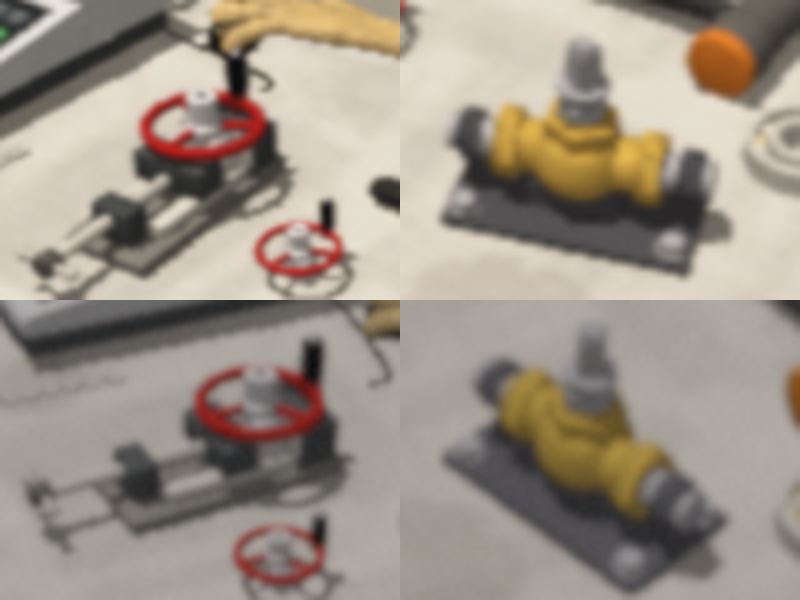

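Wheel chosen: the large one in the vice, with its crank at the far end. The boss is near (663,153,88), and the crank is near (714,152), top 118. Next come the handle, the valve, and the wrist camera geometry.

```bash
python3 - <<'E'
from h import *
np.set_printoptions(precision=3,suppress=True)
# crops: scene c1 scale4 off(195,150); c2 scale5 off(280,212); side c3 scale4 off(222,150); c4 scale5 off(272,230)
print('handle mid scene',ray('scene0',195+45/4,150+262/4,38),'side',ray('side0',222+40/4,150+(490-300)/4,38))
print('stem top scene',ray('scene0',280+585/5,212+45/5,130),'side',ray('side0',272+594/5,230+27/5,130))
for n,r in(('scene0',(300,330,215,245)),('side0',(295,325,230,260))):
    P=cloud(n)[r[2]:r[3],r[0]:r[1]].reshape(-1,3); q=P[P[:,2]>92]; print(n,len(q),q.mean(0),q.max(0)) if len(q) else print(P[:,2].max())
o=ctrl.get_obs(); R=Rn.from_rotvec(o['orientation']).as_matrix(); w=ctrl.camera_info('wrist')
print('tool R',R); c=-w['R'].T@w['t']; print('cam in tool',R.T@(c-o['ee_pos']),'cam axes in tool',R.T@w['R'].T, w['intrinsics'])
E
```

```text
handle mid scene [459.507 139.769  38.   ] side [460.022 141.085  38.   ]
stem top scene [ 683.867 -411.17   130.   ] side [ 753.995 -319.74   130.   ]
scene0 110 [ 534.715 -243.544  125.541] [ 572.174 -214.048  784.779]
side0 104 [ 541.833 -252.608  129.062] [ 572.718 -209.432  911.812]
tool R [[-0.901  0.435 -0.001]
 [ 0.435  0.901 -0.001]
 [ 0.    -0.001 -1.   ]]
cam in tool [  82.115    1.125 -194.573] cam axes in tool [[ 0.    -0.955 -0.298]
 [ 1.     0.     0.   ]
 [ 0.    -0.298  0.955]] [[321.18    0.    281.436]
 [  0.    321.18  210.553]
 [  0.      0.      1.   ]]
```

```bash
cat >> h.py <<'E'
np.set_printoptions(precision=3,suppress=True)
def Rt(yaw):  # tool y at yaw(deg), z down
    a=np.radians(yaw); y=np.array([np.cos(a),np.sin(a),0]); z=np.array([0,0,-1.]); return np.stack([np.cross(y,z),y,z],1)
def plan(*tg,base=None):
    o=ctrl.get_obs(); p=o['ee_pos'] if base is None else np.array(base[0],float)
    R=Rn.from_rotvec(o['orientation']).as_matrix() if base is None else Rt(base[1])
    print('t',round(o['t'],2),'pos',o['ee_pos'],'yawy',np.degrees(np.arctan2(R[1,1],R[0,1])).round(2),'F',o['ft_force'],'w',round(o['width'],1),round(o['grasp_force'],1))
    for x,y,z,yaw in tg:
        rv=Rn.from_matrix(R.T@Rt(yaw)).as_rotvec()/1.5; s=R.T@(np.array([x,y,z])-p)/200
        print(np.round(np.r_[rv,s],4).tolist())
E
python3 -c "
from h import *
plan((545,170,230,3.7))"
```

```text
t 0.1 pos [271.482 562.376 189.082] yawy 64.23 F [-0.148 -0.021  0.652] w 87.6 0.0
[-0.0008, 0.0005, 0.7043, -2.0845, -1.1725, -0.203]
```

Emit:
servo_tool(rows=[[0,0,0.12,-0.3,-0.17,-0.05,87],[0,0,0.24,-0.55,-0.31,-0.1,87],[0,0,0.36,-0.8,-0.45,-0.15,87],[0,0,0.36,-1,-0.56,-0.2,87]])

```text
t: 0.6
ee_pos: [403.9, 372.9, 229.8]
orientation: [-1.496, -2.763, 0.001]
ft_force: [0.1, 0.7, 0.4]
width: 87.0
grasp_force: 0.0
```

```bash
python3 -c "
from h import *
plan((545,170,230,3.7))"
```

```text
t 0.6 pos [403.943 372.872 229.844] yawy 33.13 F [0.087 0.747 0.447] w 87.0 0.0
[-0.0003, 0.0003, 0.3424, -1.2349, 0.0363, -0.0005]
```

Emit:
servo_tool(rows=[[0,0,0.12,-0.3,0.02,0,87],[0,0,0.24,-0.6,0.04,0,87],[0,0,0.34,-0.9,0.06,0,87],[0,0,0.34,-1,0.08,0,87],[0,0,0.34,-1,0.08,0,87],[0,0,0.34,-1,0.08,0,87]])

```text
t: 1.35
ee_pos: [525.3, 217.6, 229.5]
orientation: [-2.139, -2.3, 0.001]
ft_force: [-0.3, 0.4, 0.8]
width: 87.2
grasp_force: 0.0
```

```bash
python3 -c "
from h import *
grab('wrist','w1'); plan((545,170,230,3.7))"
```

```text
t 1.4 pos [525.233 217.879 229.62 ] yawy 4.2 F [ 0.408 -0.205  1.217] w 86.7 0.0
[-0.0005, -0.0001, 0.0058, -0.246, 0.081, -0.002]
```

View pics/w1.png

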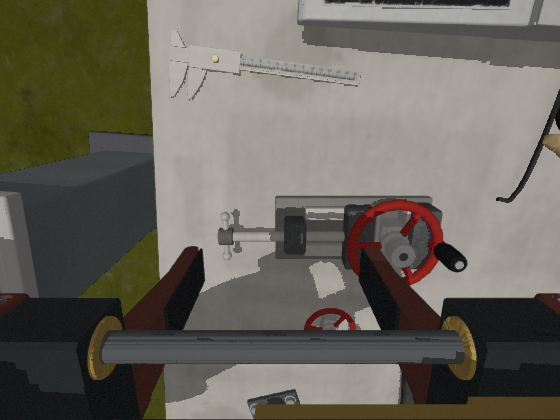

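The wrist view shows the vice's cross handle with balls at (225,215) for the left one and (226,255), and the screw end at (225,236). The boss top is at (403,257) and the crank top at (459,264).

```bash
python3 - <<'E'
from h import *
P=cloud('w1')
for n,u,v,z in(('L',225,215,38),('R',226,255,38),('boss',403,257,98),('crank',459,264,117)):
    print(n,ray('w1',u,v,z),P[v-1:v+2,u-1:u+2].reshape(-1,3).mean(0))
m=(P[...,2]>28)&(P[...,2]<50)&(P[...,0]<480)&(P[...,0]>430)&(P[...,1]>90)&(P[...,1]<200)
q=P[m];print('handle',q.mean(0),q.min(0),q.max(0),m.sum())
e=q[q[:,1]>q[:,1].max()-10];print('L end',e.mean(0))
# rim circle
im=load('w1')['im'].astype(int)
r=(im[...,0]>110)&(im[...,1]<60)&(im[...,2]<60)&(P[...,2]>55)&(P[...,2]<80); q=P[r]
A=np.c_[2*q[:,:2],np.ones(len(q))];s=np.linalg.lstsq(A,(q[:,:2]**2).sum(1),rcond=None)[0];print('rim',s[:2],np.sqrt(s[2]+s[:2]@s[:2]),q[:,2].mean(),len(q))
c=(P[...,2]>104)&(P[...,2]<122)&(abs(P[...,0]-713)<30)&(abs(P[...,1]-150)<35); q=P[c];print('crank',q.mean(0),q.min(0),q.max(0),len(q))
b=(P[...,2]>94)&(P[...,2]<101)&(abs(P[...,0]-663)<30)&(abs(P[...,1]-150)<35); q=P[b];print('boss',q.mean(0),q.min(0),q.max(0),len(q))
# bed/jaw edges lines: yaw from vice tops z 50-60
j=(P[...,2]>50)&(P[...,2]<60)&(P[...,0]<600)&(P[...,0]>480); q=P[j]; print('block',q.mean(0), cv2.minAreaRect(q[:,:2].astype(np.float32)))
E
```

```text
L [457.766 169.414  38.   ] [458.542 171.05   42.815]
R [460.243 114.08   38.   ] [460.971 116.354  42.711]
boss [666.107 155.071  98.   ] [666.237 154.942  97.712]
crank [718.045 159.865 117.   ] [717.687 160.118 117.555]
handle [462.26  143.681  43.248] [449.855 109.79   32.268] [479.752 173.811  49.823] 551
L end [458.028 169.281  41.457]
rim [664.975 157.95 ] 50.72007172545865 72.60395731693811 1181
crank [715.031 161.485 113.666] [706.926 150.125 104.07 ] [727.751 170.44  118.985] 394
boss [665.287 156.652  97.466] [652.34  141.74   94.103] [679.626 169.742  99.437] 469
block [548.352 352.183  55.548] ((568.58203125, 270.090576171875), (70.40191650390625, 278.2335205078125), 1.8452550172805786)
```

```bash
python3 -c "
from h import *
plan((458,167,90,4),(458,167,20,4))"
```

```text
t 1.4 pos [525.233 217.879 229.62 ] yawy 4.2 F [ 0.408 -0.205  1.217] w 86.7 0.0
[-0.0005, -0.0001, 0.0023, -0.2292, -0.3534, 0.6983]
[-0.0005, -0.0001, 0.0023, -0.2292, -0.3532, 1.0483]
```

Emit:
servo_tool(rows=[[0,0,0,-0.115,-0.175,0.27,30],[0,0,0,-0.229,-0.353,0.54,30],[0,0,0,-0.229,-0.353,0.7,30],[0,0,0,-0.229,-0.353,0.7,30],[0,0,0,-0.229,-0.353,0.7,30]])

```text
t: 2.02
ee_pos: [460.3, 167.3, 91.1]
orientation: [2.139, 2.3, 0.003]
ft_force: [0.3, 0.1, 0.7]
width: 40.7
grasp_force: 0.0
```

```bash
python3 -c "
from h import *
plan((458,167,20,4))"
```

```text
t 2.02 pos [460.342 167.26   91.116] yawy 4.15 F [0.325 0.136 0.712] w 40.7 0.0
[0.0014, -0.0004, 0.0018, -0.0007, -0.0125, 0.3556]
```

Emit:
servo_tool(rows=[[0,0,0,0,0,0,30],[0,0,0,0,0,0.1,30],[0,0,0,0,0,0.22,30],[0,0,0,0,0,0.35,30],[0,0,0,0,0,0.35,30],[0,0,0,0,0,0.35,0],[0,0,0,0,0,0.35,0],[0,0,0,0,0,0.35,0],[0,0,0,0,0,0.35,0],[0,0,0,0,0,0.35,0]])

```text
t: 3.28
ee_pos: [459.2, 166.0, 19.9]
orientation: [2.141, 2.299, 0.0]
ft_force: [-0.2, -1.0, -0.6]
width: 0.5
grasp_force: 0.0
```

The fingers shut on nothing, so I will look.

```bash
python3 -c "
from h import *
grab('wrist','w2'); plan((458,167,20,4))
P=cloud('w2')
m=(P[...,2]>30)&(P[...,2]<50)&(P[...,0]<500)&(P[...,0]>420)&(P[...,1]>90)&(P[...,1]<200)
q=P[m];print(q.min(0),q.max(0),m.sum())
"
```

```text
t 3.33 pos [459.128 165.914  19.857] yawy 4.06 F [ 0.972  0.588 -0.727] w 0.5 0.0
[0.0001, -0.0, 0.0007, 0.0058, -0.0052, -0.0007]
[452.999 116.279  34.966] [499.9   174.139  45.308] 687
```

View pics/w2.png

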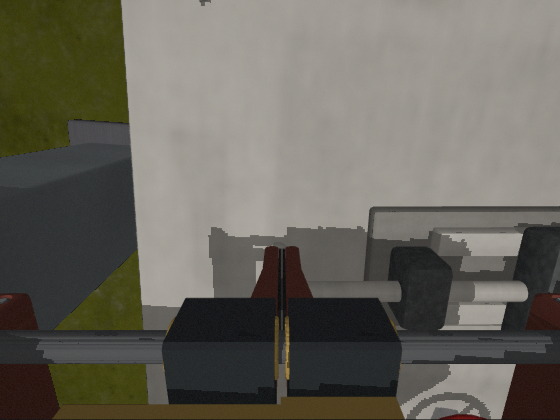

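The shut fingertips are at (282,250), with a small pale thing at (280,245) just beyond them. I will measure it.

```bash
python3 -c "
from h import *
P=cloud('w2')
for v in range(236,262,3): print(v,[P[v,u].round(0).tolist() for u in (274,280,286)])
a=load('w2')['im'][220:280,235:325,::-1]
b=load('w2')['im'][190:330,220:440,::-1]
cv2.imwrite('pics/c2.png',np.hstack([cv2.resize(a,(450,300),interpolation=cv2.INTER_NEAREST),cv2.resize(b,(350,300))]))
o=ctrl.get_obs();print(o['width'],ctrl.grasp_offset)
"
```

```text
236 [[455.0, 163.0, -0.0], [459.0, 163.0, 1.0], [463.0, 163.0, 0.0]]
239 [[455.0, 160.0, -1.0], [459.0, 161.0, -0.0], [463.0, 161.0, -1.0]]
242 [[455.0, 158.0, -0.0], [458.0, 174.0, 36.0], [464.0, 158.0, -1.0]]
245 [[455.0, 173.0, 40.0], [458.0, 173.0, 40.0], [464.0, 156.0, -1.0]]
248 [[455.0, 178.0, 54.0], [458.0, 172.0, 42.0], [461.0, 179.0, 56.0]]
251 [[455.0, 178.0, 59.0], [458.0, 177.0, 56.0], [461.0, 179.0, 60.0]]
254 [[455.0, 178.0, 63.0], [458.0, 177.0, 60.0], [461.0, 178.0, 62.0]]
257 [[455.0, 178.0, 67.0], [458.0, 177.0, 64.0], [461.0, 178.0, 67.0]]
260 [[455.0, 178.0, 69.0], [458.0, 177.0, 67.0], [461.0, 178.0, 69.0]]
0.4585785372016671 18.700000000000003
```

View pics/c2.png

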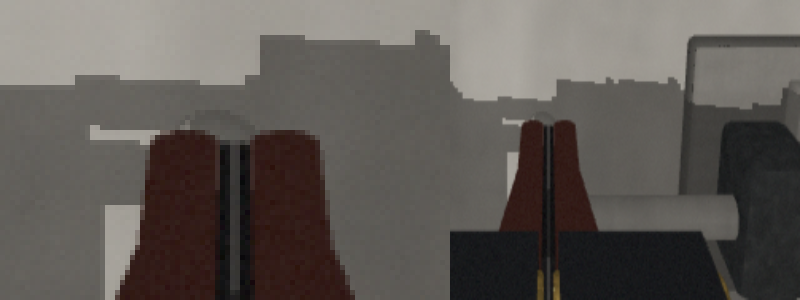

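```bash
python3 -c "
from h import *
for tag,p,y in (('w1',(525.2,217.9,229.6),4.2),('w2',(459.1,165.9,19.86),4.06)):
    P=cloud(tag); T=(P-np.array(p))@Rt(y)   # tool coords
    d=load(tag)['d']; m=(d>0)&(d<400)&(abs(T[...,1])<62)&(T[...,2]>-130)&(T[...,2]<15)&(abs(T[...,0])<25)
    if tag=='w2': m&=(P[...,2]>46)
    q=T[m]; print(tag,m.sum(),q.min(0),q.max(0))
    for z0 in range(-80,10,10):
        s=q[(q[:,2]>=z0)&(q[:,2]<z0+10)]
        if len(s): print(z0,len(s),'x',s[:,0].min(),s[:,0].max(),'y',s[:,1].min(),s[:,1].max())
print(proj('w2',(459,176,20)),proj('w2',(459,176,50)))
"
```

```text
w1 13279 [ -12.874  -56.361 -130.   ] [ 24.998  57.673 -31.464]
-80 1317 x -9.546177688176 13.03631915139148 y -53.72451051371179 55.131044911273044
-70 1037 x -9.446204961398164 12.885016632459475 y -53.187837439837175 54.24506030310631
-60 847 x -9.659888550321545 12.94844386947377 y -51.933435126815716 53.09132718071428
-50 706 x -9.266508990387468 12.692733878109939 y -51.72709980806262 53.1019087618132
-40 440 x -9.255841428196838 12.698267814446922 y -51.87061486793836 52.968046069960764
w2 3137 [  -9.688  -61.886 -130.   ] [ 24.998  61.926 -30.826]
-80 638 x 10.166391720865834 13.38843229374183 y -11.561207122105914 12.692892396356457
-70 565 x -9.688191130543993 13.499865033278809 y -10.553230360839516 11.378558488967114
-60 353 x 7.3516407397605565 13.332760374682177 y -8.474302364298234 9.770559784036736
-50 313 x 9.692366809300314 13.082604081280563 y -8.45361855627352 9.806963221814646
-40 180 x 10.287854909291609 13.004149391220702 y -8.268398523600602 9.535940760588762
[281.421 228.832] [281.452 247.798]
```

The camera shows the real fingertips 31 mm above the reported TCP, at tool z ≈ -31 in both pictures. They shut over the ball, not round it. I will correct for this by opening, going 31 mm lower while watching the force, and gripping again.

Emit:
servo_tool(rows=[[0,0,0,0,0,0,32],[0,0,0,0,0,0,32],[0,0,0,0,0,0,32],[0,0,0,0,0,0,32],[0,0,0,0,0,0.05,32],[0,0,0,0,0,0.1,32],[0,0,0,0,0,0.1,32]])

```text
t: 4.2
ee_pos: [458.2, 165.6, -1.4]
orientation: [-2.14, -2.298, 0.003]
ft_force: [0.1, -0.3, -0.2]
width: 32.0
grasp_force: 0.0
```

Emit:
servo_tool(rows=[[0,0,0,0,0,0.03,32],[0,0,0,0,0,0.055,32],[0,0,0,0,0,0.055,0],[0,0,0,0,0,0.055,0],[0,0,0,0,0,0.055,0],[0,0,0,0,0,0.055,0]])

```text
t: 4.95
ee_pos: [457.4, 165.7, -11.3]
orientation: [-2.14, -2.298, 0.004]
ft_force: [-5.0, 1.5, 2.4]
width: 10.9
grasp_force: 30.0
```

Gripped the ball (10.9 mm). Next I pull the jaw back 22 mm along -x.

Emit:
servo_tool(rows=[[0,0,0,0,-0.02,0,0],[0,0,0,0,-0.045,0,0],[0,0,0,0,-0.07,0,0],[0,0,0,0,-0.095,0,0],[0,0,0,0,-0.115,0,0],[0,0,0,0,-0.115,0,0],[0,0,0,0,-0.115,0,0]])

```text
t: 5.82
ee_pos: [435.3, 164.1, -11.3]
orientation: [-2.141, -2.298, 0.002]
ft_force: [-0.1, -0.9, -3.2]
width: 11.2
grasp_force: 30.0
```

Emit:
servo_tool(rows=[[0,0,0,0,0,0,32],[0,0,0,0,0,0,32],[0,0,0,0,0,0,32],[0,0,0,0,0,-0.2,32],[0,0,0,0,0,-0.5,32],[0,0,0,0,0,-0.8,32],[0,0,0,0,0,-1,32],[0,0,0,0,0,-1,32]])

```text
t: 6.82
ee_pos: [438.3, 165.1, 192.0]
orientation: [2.139, 2.296, 0.01]
ft_force: [-0.2, 1.2, -1.3]
width: 32.1
grasp_force: 0.0
```

```bash
python3 -c "
from h import *
plan((540,0,190,94),(540,-170,190,94))"
```

```text
t 6.83 pos [438.289 165.102 192.   ] yawy 4.07 F [-0.193  1.209 -1.26 ] w 32.1 0.0
[0.0046, 0.0026, -1.0464, -0.8595, 0.4486, 0.0114]
[0.0046, 0.0026, -1.0464, -1.7074, 0.3884, 0.0094]
```

Emit:
servo_tool(rows=[[0,0,-0.12,-0.25,0.11,0,50],[0,0,-0.24,-0.5,0.22,0,50],[0,0,-0.36,-0.75,0.33,0,50],[0,0,-0.48,-1,0.4,0,50],[0,0,-0.6,-1,0.4,0,50]])

```text
t: 7.45
ee_pos: [530.3, -32.5, 187.0]
orientation: [-0.956, -2.991, 0.001]
ft_force: [-0.6, 0.5, -0.2]
width: 49.9
grasp_force: 0.0
```

```bash
python3 -c "
from h import *
plan((520,-240,195,94))"
```

```text
t 7.45 pos [530.288 -32.506 186.97 ] yawy 54.55 F [-0.588  0.492 -0.244] w 49.9 0.0
[-0.0005, -0.0013, -0.459, -0.5597, -0.8751, -0.0398]
```

Emit:
servo_tool(rows=[[0,0,-0.12,-0.15,-0.22,-0.02,50],[0,0,-0.24,-0.3,-0.44,-0.04,50],[0,0,-0.36,-0.45,-0.66,-0.04,50],[0,0,-0.459,-0.56,-0.875,-0.04,50],[0,0,-0.459,-0.56,-0.875,-0.04,50],[0,0,-0.459,-0.56,-0.875,-0.04,50],[0,0,-0.459,-0.56,-0.875,-0.04,50]])

```text
t: 8.32
ee_pos: [519.3, -235.7, 196.2]
orientation: [0.107, -3.139, -0.001]
ft_force: [0.2, -0.2, 0.1]
width: 50.0
grasp_force: 0.0
```

```bash
python3 - <<'E'
from h import *
grab('wrist','w3'); plan((520,-240,195,94))
P=cloud('w3'); 
u,v=proj('w3',(540,-248,121)); print(u,v)
m=(P[...,2]>112)&(P[...,2]<150)&(abs(P[...,0]-540)<40)&(abs(P[...,1]+248)<40)
q=P[m];print(m.sum(),q.mean(0),q.max(0))
z=q[:,2].max(); t=q[q[:,2]>z-4]; print('top',t.mean(0),cv2.minAreaRect(t[:,:2].astype(np.float32)))
u,v=int(u),int(v); a=load('w3')['im'][max(0,v-70):v+70,u-85:u+85,::-1]
print(u-85,max(0,v-70)); cv2.imwrite('pics/c3.png',cv2.resize(a,None,fx=4,fy=4,interpolation=cv2.INTER_CUBIC))
E
```

```text
t 8.38 pos [ 519.451 -235.713  196.376] yawy 93.93 F [-0.046 -0.219 -0.274] w 49.9 0.0
[0.0003, -0.0004, -0.0008, -0.0013, -0.0216, 0.0069]
264.94991468281864 229.03649928812436
315 [ 557.088 -224.261  120.461] [ 569.519 -213.701  125.02 ]
top [ 558.888 -224.127  123.032] ((558.8812866210938, -223.9397430419922), (13.148948669433594, 13.056836128234863), 63.909423828125)
179 159
```

View pics/c3.png

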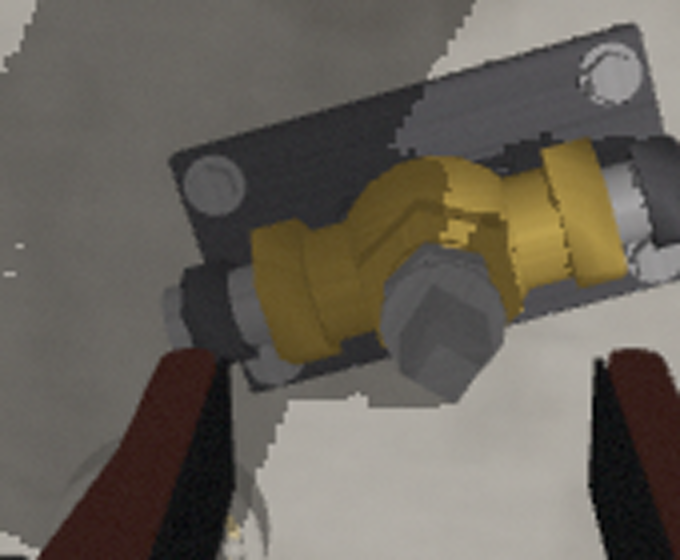

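The stem stands at crop px (445,325), with its top face a diamond about 64° turned. I will take a closer, more vertical look to refine the yaw.

```bash
python3 -c "
from h import *
plan((572,-224,140,94))"
```

```text
t 8.38 pos [ 519.451 -235.713  196.376] yawy 93.93 F [-0.046 -0.219 -0.274] w 49.9 0.0
[0.0003, -0.0004, -0.0008, -0.2663, 0.0403, 0.2817]
```

Emit:
servo_tool(rows=[[0,0,0,-0.13,0.02,0.14,50],[0,0,0,-0.265,0.04,0.28,50],[0,0,0,-0.265,0.04,0.28,50],[0,0,0,-0.265,0.04,0.28,50],[0,0,0,-0.265,0.04,0.28,50]])

```text
t: 9.0
ee_pos: [571.7, -225.6, 142.0]
orientation: [-0.106, 3.139, -0.001]
ft_force: [-0.0, 0.3, 0.6]
width: 50.2
grasp_force: 0.0
```

```bash
python3 - <<'E'
from h import *
grab('wrist','w4'); plan((572,-224,140,94))
P=cloud('w4'); X=P[...,:2]-np.array([558.5,-224])
near=np.hypot(X[...,0],X[...,1])<25
zt=np.percentile(P[...,2][near&(P[...,2]>100)&(P[...,2]<140)],99);print('ztop',zt)
for lo,hi in((zt-1.5,zt+1.5),(zt-5,zt-1.5),(97,zt-8),(88,96)):
    t=P[near&(P[...,2]>lo)&(P[...,2]<hi)]; print(lo,hi,len(t),t.mean(0),cv2.minAreaRect(t[:,:2].astype(np.float32)))
u,v=map(int,proj('w4',(558.5,-224,123))); print(u,v)
a=load('w4')['im'][v-50:v+50,u-65:u+65,::-1]; cv2.imwrite('pics/c4.png',cv2.resize(a,None,fx=6,fy=6,interpolation=cv2.INTER_CUBIC))
E
```

```text
t 9.05 pos [ 571.728 -225.745  142.047] yawy 93.86 F [-0.244  0.387  0.117] w 50.1 0.0
[-0.0005, 0.0009, -0.0016, -0.0019, 0.0086, 0.0102]
ztop 124.50553429666734
123.00553429666734 126.00553429666734 159 [ 559.749 -223.936  123.591] ((559.5311889648438, -224.07371520996094), (11.359909057617188, 11.339431762695312), 64.67167663574219)
119.50553429666734 123.00553429666734 187 [ 557.813 -223.953  121.872] ((559.1559448242188, -223.69223022460938), (14.014577865600586, 13.620299339294434), 63.46535873413086)
97 116.50553429666734 206 [ 554.077 -224.425  107.475] ((559.534423828125, -224.12744140625), (16.160097122192383, 16.63375473022461), 60.211849212646484)
88 96 586 [ 554.345 -224.385   94.062] ((558.8522338867188, -223.89732360839844), (29.446182250976562, 30.85186195373535), 5.378393173217773)
283 213
```

View pics/c4.png

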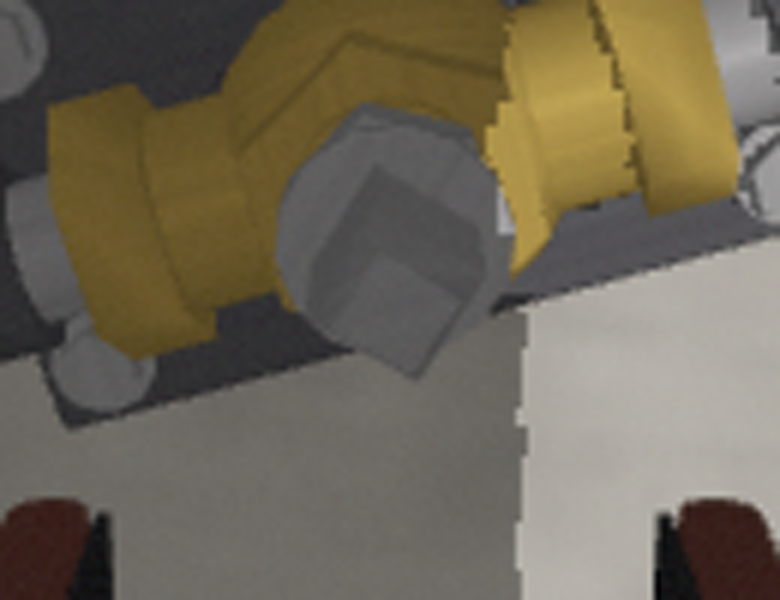

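```bash
python3 -c "
from h import *
c=[ray('w4',218+x/6,163+y/6,123.6)[:2] for x,y in((385,255),(462,300),(415,378),(340,330))]
c=np.array(c);print(c.mean(0))
for i in range(4): d=c[(i+1)%4]-c[i]; print(np.degrees(np.arctan2(d[1],d[0]))%90,np.hypot(*d))
plan((625,-30,170,94),(680,155,170,94))"
```

```text
[ 560.154 -223.08 ]
62.56120538365379 10.46422288100506
64.60800676022853 11.04234795672661
59.75583823756469 10.604662678018334
64.01371416844097 10.519655446297612
t 9.05 pos [ 571.728 -225.745  142.047] yawy 93.86 F [-0.244  0.387  0.117] w 50.1 0.0
[-0.0005, 0.0009, -0.0016, -0.3318, 0.9585, -0.1401]
[-0.0005, 0.0009, -0.0016, -0.6685, 1.8629, -0.1403]
```

Emit:
servo_tool(rows=[[0,0,0,-0.08,0.24,-0.14,50],[0,0,0,-0.17,0.48,-0.14,50],[0,0,0,-0.25,0.72,-0.14,50],[0,0,0,-0.34,0.96,-0.14,50],[0,0,0,-0.34,0.96,-0.14,50]])

```text
t: 9.68
ee_pos: [627.4, -26.6, 169.8]
orientation: [-0.112, 3.138, 0.0]
ft_force: [0.3, 0.2, -0.9]
width: 50.3
grasp_force: 0.0
```

Emit:
servo_tool(rows=[[0,0,0,-0.08,0.24,0,50],[0,0,0,-0.17,0.48,0,50],[0,0,0,-0.25,0.72,0,50],[0,0,0,-0.33,0.91,0,50],[0,0,0,-0.33,0.91,0,50],[0,0,0,-0.33,0.91,0,50]])

```text
t: 10.42
ee_pos: [679.8, 155.1, 168.9]
orientation: [0.105, -3.139, 0.001]
ft_force: [-0.2, -0.1, -0.2]
width: 49.9
grasp_force: 0.0
```

```bash
cat > wheel.py <<'E'
from h import *
def rimfit(tag,zr,c0,rr=75):
    P=cloud(tag); im=load(tag)['im'].astype(int)
    near=np.hypot(P[...,0]-c0[0],P[...,1]-c0[1])<rr
    r=near&(im[...,0]>100)&(im[...,1]<60)&(im[...,2]<60)&(abs(P[...,2]-zr)<2.5); q=P[r]
    A=np.c_[2*q[:,:2],np.ones(len(q))];s=np.linalg.lstsq(A,(q[:,:2]**2).sum(1),rcond=None)[0]
    return s[:2],np.sqrt(s[2]+s[:2]@s[:2]),q[:,2].mean(),len(q)
def rect(tag,lo,hi,c0,r):
    P=cloud(tag); m=(np.hypot(P[...,0]-c0[0],P[...,1]-c0[1])<r)&(P[...,2]>lo)&(P[...,2]<hi); q=P[m]
    print('rect',len(q),q.mean(0),cv2.minAreaRect(q[:,:2].astype(np.float32))); return q
E
python3 - <<'E'
from wheel import *
grab('wrist','w5'); plan((665.5,156,170,94))
print(rimfit('w5',72.5,(665,156)))
rect('w5',96,101,(665,156),20); q=rect('w5',115,122,(717,160),18)
a=cv2.imread('pics/w5.png'); print(proj('w5',(665,156,98)))
E
```

```text
t 10.47 pos [679.816 154.885 168.963] yawy 93.8 F [-0.887 -1.29  -0.261] w 49.7 0.0
[-0.0003, -0.0003, -0.0023, 0.0711, 0.0103, -0.0052]
(array([662.698, 156.04 ]), np.float64(47.59904405086494), np.float64(72.44945422840215), 3455)
rect 767 [665.825 155.567  97.617] ((666.1254272460938, 155.6555938720703), (26.784738540649414, 27.1573486328125), 34.506595611572266)
rect 331 [717.609 159.41  116.468] ((717.8150634765625, 159.42147827148438), (18.13614845275879, 18.347057342529297), 52.29569625854492)
[282.484 192.635]
```

View pics/w5.png

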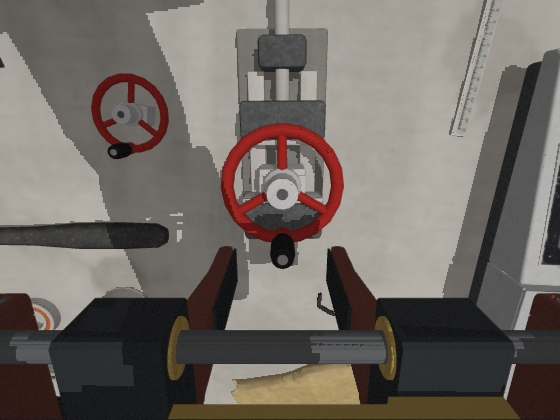

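The wheel is still standing at (282,193), with the boss at (666,155.6), the crank at (717.7,159.4) and wheel yaw 4.2°. The jaw is clear at the top. Next I move over the boss, descend and grip.

```bash
python3 -c "
from h import *
plan((666,155.5,110,94.2),(666,155.5,48.5,94.2))"
```

```text
t 10.47 pos [679.816 154.885 168.963] yawy 93.8 F [-0.887 -1.29  -0.261] w 49.7 0.0
[-0.0003, -0.0003, -0.0047, 0.0686, 0.0078, 0.2948]
[-0.0003, -0.0003, -0.0047, 0.0685, 0.0079, 0.6023]
```

Emit:
servo_tool(rows=[[0,0,-0.0047,0.0685,0.008,0.1,50],[0,0,-0.0047,0.0685,0.008,0.29,50],[0,0,-0.0047,0.0685,0.008,0.43,50],[0,0,-0.0047,0.0685,0.008,0.54,50],[0,0,-0.0047,0.0685,0.008,0.6,50],[0,0,-0.0047,0.0685,0.008,0.6,50]])

```text
t: 11.22
ee_pos: [666.1, 156.9, 48.3]
orientation: [0.117, -3.138, 0.0]
ft_force: [-0.6, -1.1, 0.5]
width: 50.1
grasp_force: 0.0
```

Emit:
servo_tool(rows=[[0,0,0,0,0,0,0],[0,0,0,0,0,0,0],[0,0,0,0,0,0,0],[0,0,0,0,0,0,0],[0,0,0,0,0,0,0],[0,0,0,0,0,0,0]])

```text
t: 11.98
ee_pos: [667.1, 157.4, 49.6]
orientation: [-0.117, 3.138, 0.0]
ft_force: [-0.2, -2.5, 6.6]
width: 27.1
grasp_force: 29.9
```

Emit:
servo_tool(rows=[[0,0,0,0,0,-0.03,0],[0,0,0,0,0,-0.1,0],[0,0,0,0,0,-0.25,0],[0,0,0,0,0,-0.45,0],[0,0,0,0,0,-0.65,0],[0,0,0,0,0,-0.7,0],[0,0,0,0,0,-0.7,0]])

```text
t: 12.85
ee_pos: [666.2, 157.5, 188.8]
orientation: [-0.117, 3.139, 0.0]
ft_force: [-0.3, -0.2, -3.4]
width: 27.5
grasp_force: 29.9
```

```bash
python3 - <<'E'
from wheel import *
grab('wrist','w6'); o=ctrl.get_obs(); p=o['ee_pos'];dz=p[2]-49.6
plan((625,-30,200,64),(560,-223.5,200,64))
q=rect('w6',90+dz,101+dz,(p[0],p[1]),22);q=rect('w6',114+dz,122+dz,(p[0]+52,p[1]+4),18)
print(rimfit('w6',72.5+dz,p))
E
```

```text
t 12.9 pos [665.47  157.289 187.508] yawy 94.29 F [-1.062 -0.122 -3.524] w 27.2 29.9
[-0.0005, -0.0012, 0.3524, 0.2719, -0.9187, -0.0617]
[-0.0005, -0.0012, 0.3524, 0.6683, -1.8592, -0.0608]
rect 2629 [662.499 157.99  236.256] ((664.3984985351562, 155.46351623535156), (38.36690139770508, 28.058401107788086), 82.81533813476562)
rect 1059 [714.77  162.839 255.281] ((716.0733642578125, 163.09310913085938), (19.753070831298828, 19.15410041809082), 15.99742603302002)
(array([646.334, 168.387]), np.float64(32.90971096160287), np.float64(211.17224884353575), 3343)
```

View pics/w6.png

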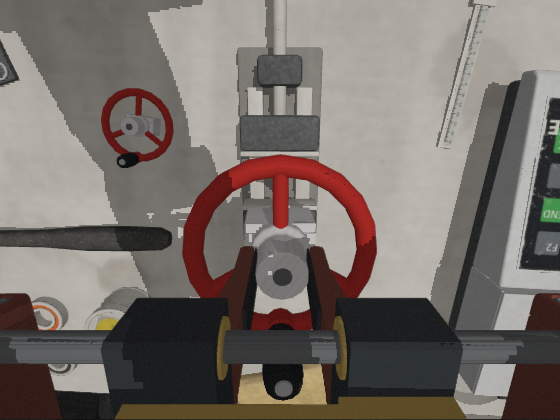

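The wheel is in the grip and lifted clear, with the vice below it and open. All 10 views are used, so from here I work from numbers: first a tilt and yaw check.

```bash
cat >> wheel.py <<'E'
def wcheck(tag,p,yaw):
    """p: approx boss top (x,y,z); yaw approx wheel deg. boss-top circle, crank-top, rim plane"""
    P=cloud(tag); im=load(tag)['im'].astype(int); c=np.array(p[:2]); a=np.radians(yaw); e=np.array([np.cos(a),np.sin(a)])
    def top(c,r,lo,hi,R):
        for _ in range(4):
            m=(np.hypot(P[...,0]-c[0],P[...,1]-c[1])<r)&(P[...,2]>lo)&(P[...,2]<hi); q=P[m]; z=np.median(q[:,2])
            q=q[abs(q[:,2]-z)<2]; (x,y),rad=cv2.minEnclosingCircle(q[:,:2].astype(np.float32))
            c=np.array([x,y])
        return np.r_[c,z],rad,len(q),q[:,:2].mean(0)
    b=top(c,16,p[2]-4,p[2]+4,14); k=top(c+52*e,14,p[2]+14,p[2]+24,9)
    d=k[0]-b[0]; print('boss',b,'\ncrank',k,'\nyaw',np.degrees(np.arctan2(d[1],d[0])),'r',np.hypot(d[0],d[1]),'dz',d[2])
    red=(im[...,0]>100)&(im[...,1]<60)&(im[...,2]<60)&(abs(P[...,2]-p[2]+25)<9); q=P[red]; q=q[np.hypot(q[:,0]-c[0],q[:,1]-c[1])<62]
    for ang in range(0,360,45):
        w=np.radians(ang); s=q[(np.abs((np.degrees(np.arctan2(q[:,1]-c[1],q[:,0]-c[0]))-ang+180)%360-180)<15)&(np.hypot(q[:,0]-c[0],q[:,1]-c[1])>48)]
        if len(s)>15: print('rim',ang,len(s),np.percentile(s[:,2],90))
E
python3 - <<'E'
from wheel import *
wcheck('w5',(666,155.6,98),4.2)
wcheck('w6',(665.6,157.3,236.5),5)
E
```

```text
boss (array([666.155, 155.715,  97.593]), 13.901026725769043, 774, array([665.809, 155.581])) 
crank (array([717.579, 159.468, 116.045]), 9.679348945617676, 352, array([717.092, 159.447])) 
yaw 4.173972358049146 r 51.560707542502705 dz 18.452713375605498
rim 45 97 73.9658828885488
rim 90 253 74.15584840055573
rim 135 299 74.16604863813761
rim 180 335 74.16168706542783
rim 225 315 74.1118022129071
rim 270 206 74.14050139933288
rim 315 105 74.29452625959851
boss (array([664.699, 157.433, 237.28 ]), 15.85981273651123, 2096, array([664.259, 158.436])) 
crank (array([716.297, 163.075, 255.232]), 10.104073524475098, 905, array([715.169, 162.852])) 
yaw 6.240481746951961 r 51.906146318946845 dz 17.952104871136157
rim 90 35 211.64354470551777
rim 135 824 212.656882501075
rim 180 1012 214.0643780204413
rim 225 141 215.0216427196523
```

```bash
cat >> wheel.py <<'E'
def fine(tag,p,yaw):
    P=cloud(tag); im=load(tag)['im'].astype(int); c=np.array(p[:2])
    g=(im.min(2)>70)&(im.max(2)-im.min(2)<25)
    m=g&(np.hypot(P[...,0]-c[0],P[...,1]-c[1])<17)&(abs(P[...,2]-p[2])<4); z=np.median(P[...,2][m]); m&=abs(P[...,2]-z)<1.5
    q=P[m]; A=np.c_[q[:,:2],np.ones(len(q))]; s=np.linalg.lstsq(A,q[:,2],rcond=None)[0]
    print('boss',cv2.minEnclosingCircle(q[:,:2].astype(np.float32)),len(q),'z',z,'slope deg',np.degrees(s[:2]))
    red=(im[...,0]>100)&(im[...,1]<60)&(im[...,2]<60)&(abs(P[...,2]-p[2]+25)<9)
    q=P[red]; d=q[:,:2]-c; r=np.hypot(*d.T); th=np.degrees(np.arctan2(d[:,1],d[:,0]))-yaw
    for k in (60,180,300):
        dd=(th-k+180)%360-180; w=(abs(dd)<12)&(r>20)&(r<42)
        if w.sum()>30: print('spoke',k,w.sum(),'off',dd[w].mean())
    w=(r>48)&(r<62)&(q[:,2]>np.percentile(q[:,2],5)); 
    import itertools
    T=[]; 
    for a in range(0,360,10):
        v=w&(abs((th-a+180)%360-180)<5)
        if v.sum()>12: T.append(q[v][q[v][:,2]>=np.percentile(q[v][:,2],80)].mean(0))
    T=np.array(T); s=np.linalg.lstsq(np.c_[T[:,:2],np.ones(len(T))],T[:,2],rcond=None)[0]; print('rim plane deg',np.degrees(s[:2]),len(T))
E
python3 - <<'E'
from wheel import *
fine('w5',(666,155.7,97.6),4.2)
fine('w6',(665.6,157.2,237.3),4.2)
E
```

```text
boss ((666.1548461914062, 155.71534729003906), 13.901026725769043) 751 z 97.59069183108103 slope deg [0.046 0.038]
spoke 60 200 off 0.6698296519168869
spoke 180 222 off -0.20205740453338417
spoke 300 188 off -0.9573498683198126
rim plane deg [-0.109 -0.084] 28
boss ((666.13232421875, 157.1603240966797), 15.669373512268066) 1733 z 237.25129536552558 slope deg [ 0.105 -1.766]
spoke 180 559 off -0.8473618749942963
rim plane deg [-0.135 -2.237] 12
```

```bash
cat >> h.py <<'E'
def plan2(*tg):  # rows (x,y,z,yaw,tilt about tool x deg[,tilt about tool y])
    o=ctrl.get_obs(); p=o['ee_pos']; R=Rn.from_rotvec(o['orientation']).as_matrix()
    T0=Rt(np.degrees(np.arctan2(R[1,1],R[0,1]))).T@R
    print('t',round(o['t'],2),'pos',p,'yawy',np.degrees(np.arctan2(R[1,1],R[0,1])).round(2),'tilt',np.degrees(Rn.from_matrix(T0).as_rotvec()),'F',o['ft_force'],'M',o['moment'],'w',round(o['width'],1),round(o['grasp_force'],1))
    for x,y,z,yaw,tx,ty in tg:
        D=Rt(yaw)@Rn.from_euler('xy',[tx,ty],degrees=True).as_matrix()
        print(np.round(np.r_[Rn.from_matrix(R.T@D).as_rotvec()/1.5,R.T@(np.array([x,y,z])-p)/200],4).tolist())
E
python3 -c "
from h import *
plan2((620,-30,188,78,-2,0),(559.5,-224.5,188,63.5,-2,0))"
```

```text
t 12.9 pos [665.47  157.289 187.508] yawy 94.29 tilt [0.013 0.106 0.   ] F [-1.062 -0.122 -3.524] M [0.03  0.028 0.002] w 27.2 29.9
[-0.0234, -0.0045, 0.1894, 0.2967, -0.9168, -0.0017]
[-0.0232, -0.0074, 0.3581, 0.671, -1.864, -0.0008]
```

Emit:
servo_tool(rows=[[0,0,0.03,0.05,-0.15,0,0],[-0.005,-0.001,0.08,0.12,-0.36,0,0],[-0.012,-0.002,0.13,0.19,-0.58,0,0],[-0.018,-0.003,0.17,0.26,-0.8,0,0],[-0.0234,-0.0045,0.189,0.297,-0.917,0,0],[-0.0234,-0.0045,0.189,0.297,-0.917,0,0]])

```text
t: 13.65
ee_pos: [619.1, -31.6, 186.6]
orientation: [0.332, 3.122, 0.055]
ft_force: [-0.5, 0.3, -3.2]
width: 27.1
grasp_force: 29.9
```

```bash
python3 -c "
from h import *
plan2((559.5,-224.5,188,63.5,-2,0))"
```

```text
t 13.65 pos [619.147 -31.578 186.626] yawy 77.87 tilt [-2.003  0.119 -0.002] F [-0.513  0.302 -3.23 ] M [ 0.011  0.015 -0.018] w 27.1 29.9
[-0.0001, -0.0072, 0.1671, 0.089, -1.0049, -0.0418]
```

Emit:
servo_tool(rows=[[0,0,0.03,0.015,-0.15,0,0],[0,0,0.07,0.03,-0.36,0,0],[0,0,0.11,0.05,-0.58,0,0],[0,0,0.15,0.07,-0.8,-0.02,0],[0,0,0.167,0.09,-1,-0.02,0],[0,0,0.167,0.09,-1,-0.02,0],[0,0,0.167,0.09,-1,-0.02,0],[0,0,0.167,0.09,-1,-0.02,0]])

```text
t: 14.65
ee_pos: [562.1, -220.4, 185.1]
orientation: [0.712, 3.059, 0.057]
ft_force: [0.0, 0.1, -3.2]
width: 27.3
grasp_force: 29.9
```

```bash
cat >> wheel.py <<'E'
def pose(tag,p,yaw):
    """fit wheel centre from rim arc (r=52 known, top ridge), yaw from crank & spoke"""
    from scipy.optimize import least_squares
    P=cloud(tag); im=load(tag)['im'].astype(int); c=np.array(p[:2])
    red=(im[...,0]>90)&(im[...,1]<60)&(im[...,2]<60)&(P[...,2]<p[2]-18)&(P[...,2]>p[2]-34)
    q=P[red]; d=q[:,:2]-c; r=np.hypot(*d.T); th=np.degrees(np.arctan2(d[:,1],d[:,0])); T=[]
    for a in range(0,360,6):
        v=(r>44)&(r<62)&(abs((th-a+180)%360-180)<3)
        if v.sum()>25: s=q[v]; T.append(s[s[:,2]>=np.percentile(s[:,2],75)].mean(0))
    T=np.array(T); f=least_squares(lambda x:np.hypot(T[:,0]-x[0],T[:,1]-x[1])-x[2],[*c,52],loss='soft_l1')
    g=least_squares(lambda x:np.hypot(T[:,0]-x[0],T[:,1]-x[1])-52,[*c],loss='soft_l1')
    s=np.linalg.lstsq(np.c_[T[:,:2]-c,np.ones(len(T))],T[:,2],rcond=None)[0]
    print('rim n',len(T),'free',f.x,'fixed',g.x,'plane deg',np.degrees(s[:2]),'z at c',s[2])
    cc=g.x; d=q[:,:2]-cc; r=np.hypot(*d.T); th=np.degrees(np.arctan2(d[:,1],d[:,0]))-yaw
    for k in (60,180,300):
        dd=(th-k+180)%360-180; w=(abs(dd)<12)&(r>18)&(r<42)
        if w.sum()>60: print('spoke',k,w.sum(),'yaw',yaw+np.degrees(np.median(np.radians(dd[w]))))
    a=np.radians(yaw); k=cc+52*np.array([np.cos(a),np.sin(a)])
    m=(im.max(2)<120)&(np.hypot(P[...,0]-k[0],P[...,1]-k[1])<16)&(P[...,2]>p[2]+14)&(P[...,2]<p[2]+24); t=P[m]
    if len(t)>30:
        (x,y),rad=cv2.minEnclosingCircle(t[:,:2].astype(np.float32)); print('crank',x,y,rad,len(t),np.median(t[:,2]),'yaw',np.degrees(np.arctan2(y-cc[1],x-cc[0])),'r',np.hypot(x-cc[0],y-cc[1]))
E
python3 - <<'E'
from wheel import *
grab('wrist','w7'); plan2((559.5,-224.5,188,63.5,-2,0)); p=ctrl.get_obs()['ee_pos']
pose('w5',(666,155.7,97.6),4.2)
pose('w6',(665.6,157.8,237.3),4.2)
pose('w7',(p[0],p[1]+1,p[2]+49),-26.5)
fine('w7',(p[0],p[1]+1,p[2]+49),-26.5)
E
```

```text
t 14.7 pos [ 562.15  -220.493  185.33 ] yawy 63.78 tilt [-2.012  0.44  -0.008] F [-0.442  0.179 -3.424] M [-0.016  0.031  0.017] w 27.2 29.9
[0.0001, -0.0052, 0.0032, 0.0031, -0.0233, -0.0142]
rim n 49 free [665.773 155.796  51.241] fixed [666.293 155.801] plane deg [-0.085 -0.019] z at c 73.97331722166766
spoke 60 218 yaw 5.685807374441251
spoke 180 247 yaw 4.150105317119778
spoke 300 210 yaw 2.3481468653506683
crank 717.3680419921875 159.54598999023438 10.032947540283203 420 116.00313828605833 yaw 4.193217339727617 r 51.21242592447089
rim n 48 free [664.334 157.605  51.059] fixed [665.005 157.652] plane deg [-0.271 -2.19 ] z at c 213.65507938283667
spoke 180 614 yaw 4.385100177431252
spoke 300 93 yaw 0.33394293247643025
crank 716.2850952148438 162.93385314941406 10.23647689819336 1108 255.30238512051574 yaw 5.880988866031934 r 51.551176226730696
rim n 48 free [ 559.983 -219.654   51.087] fixed [ 560.535 -219.98 ] plane deg [-0.865  0.256] z at c 210.03724140264038
spoke 60 71 yaw -21.58210202352072
spoke 180 501 yaw -26.84839862120228
spoke 300 89 yaw -30.046221241738294
crank 607.3260498046875 -242.79190063476562 10.306602478027344 1040 251.35850163106144 yaw -25.990031925418553 r 52.055934197789355
boss ((560.744140625, -219.9280242919922), 14.036141395568848) 1744 z 233.64889432507 slope deg [-0.178  0.059]
spoke 60 36 off 6.4834875959033855
rim plane deg [-0.669 -0.059] 13
```

The wheel hovers level, with centre (560.7,-220.0), yaw -26.4° and hub bottom ≈162. The stem is at (559.4,-223.9), yaw -26.5°, top 124. I will shift, then descend in stages.

```bash
python3 -c "
from h import *
o=ctrl.get_obs();R=Rn.from_rotvec(o['orientation']).as_matrix()
for dz in (-30,-42,-55,-67): print(dz,R.T@np.array([-1.3,-3.95,dz])/200)"
```

```text
-30 [-0.004 -0.026  0.149]
-42 [-0.005 -0.028  0.209]
-55 [-0.005 -0.03   0.274]
-67 [-0.005 -0.032  0.334]
```

Emit:
servo_tool(rows=[[0,0,0,-0.002,-0.021,0,0],[0,0,0,-0.003,-0.023,0.06,0],[0,0,0,-0.004,-0.026,0.14,0],[0,0,0,-0.005,-0.027,0.18,0],[0,0,0,-0.005,-0.028,0.2,0],[0,0,0,-0.005,-0.028,0.21,0],[0,0,0,-0.005,-0.028,0.21,0]])

```text
t: 15.58
ee_pos: [560.8, -225.9, 143.6]
orientation: [0.715, 3.057, 0.056]
ft_force: [1.0, 0.5, -3.2]
width: 27.2
grasp_force: 29.9
```

```bash
python3 - <<'E'
from wheel import *
grab('wrist','w8'); plan2(); p=ctrl.get_obs()['ee_pos']
q=(560,-223.9,p[2]+48.3); pose('w8',q,-26.5); fine('w8',q,-26.5)
E
```

```text
t 15.62 pos [ 560.824 -225.94   143.763] yawy 63.68 tilt [-1.999  0.378 -0.007] F [ 0.304  0.064 -2.892] M [ 0.021 -0.007  0.03 ] w 27.0 29.9
rim n 49 free [ 558.51  -225.058   51.076] fixed [ 559.044 -225.377] plane deg [-0.81   0.217] z at c 168.4633272912298
spoke 60 73 yaw -21.91543316194395
spoke 180 505 yaw -26.831951275486546
spoke 300 94 yaw -30.348308183841482
crank 605.8806762695312 -248.42539978027344 10.350022315979004 1089 209.8400413199251 yaw -26.20225498280237 r 52.200269123669294
boss ((559.3390502929688, -225.89010620117188), 14.14755916595459) 1745 z 192.03325135738743 slope deg [-0.451 -0.066]
spoke 60 50 off 4.155031589292108
rim plane deg [-1.05   0.624] 15
```

Emit:
servo_tool(rows=[[0,0,0,0.001,0.008,0,0],[0,0,0,0.001,0.008,0.015,0],[0,0,0,0.001,0.008,0.03,0],[0,0,0,0.001,0.008,0.03,0]])

```text
t: 16.12
ee_pos: [561.1, -224.1, 137.2]
orientation: [0.715, 3.058, 0.056]
ft_force: [0.4, -0.6, -3.3]
width: 27.4
grasp_force: 29.9
```

Emit:
servo_tool(rows=[[0,0,0,0,0,0.01,0],[0,0,0,0,0,0.025,0],[0,0,0,0,0,0.04,0],[0,0,0,0,0,0.04,0]])

```text
t: 16.62
ee_pos: [561.1, -223.8, 129.2]
orientation: [0.715, 3.058, 0.056]
ft_force: [0.2, -0.7, -3.1]
width: 27.2
grasp_force: 29.9
```

Emit:
servo_tool(rows=[[0,0,0,0,0,0.015,0],[0,0,0,0,0,0.03,0],[0,0,0,0,0,0.045,0],[0,0,0,0,0,0.045,0]])

```text
t: 17.12
ee_pos: [561.1, -223.6, 120.2]
orientation: [0.715, 3.058, 0.056]
ft_force: [1.2, -1.6, -4.9]
width: 26.9
grasp_force: 29.9
```

Emit:
servo_tool(rows=[[0,0,0,0,0,0.006,0],[0,0,0,0,0,0.012,0],[0,0,0,0,0,0.012,0]])

```text
t: 17.5
ee_pos: [561.3, -223.6, 118.1]
orientation: [0.715, 3.058, 0.056]
ft_force: [-0.2, -2.8, -2.7]
width: 27.2
grasp_force: 29.9
```

Emit:
servo_tool(rows=[[0,0,0,0,0,0.006,0],[0,0,0,0,0,0.012,0],[0,0,0,0,0,0.012,0]])

```text
t: 17.88
ee_pos: [562.1, -223.9, 117.5]
orientation: [0.714, 3.056, 0.055]
ft_force: [-3.9, -1.5, 9.7]
width: 27.2
grasp_force: 30.1
```

Contact at hub bottom ≈94, as expected for the shoulder. I will release, raise and check the seat.

Emit:
servo_tool(rows=[[0,0,0,0,0,-0.006,50],[0,0,0,0,0,-0.006,50],[0,0,0,0,0,-0.006,50],[0,0,0,0,0,-0.006,50],[0.0232,-0.004,0,0,0,-0.1,50],[0.0232,-0.004,0,0,0,-0.35,50],[0.0232,-0.004,0,0,0,-0.45,50],[0.0232,-0.004,0,0,0,-0.45,50]])

```text
t: 18.88
ee_pos: [561.6, -226.9, 207.3]
orientation: [0.715, 3.057, -0.0]
ft_force: [0.3, -0.4, -0.9]
width: 50.2
grasp_force: 0.0
```

```bash
python3 - <<'E'
from wheel import *
grab('wrist','w9'); plan2(); 
q=(559.8,-224,166); pose('w9',q,-26.5); fine('w9',q,-26.5)
E
```

```text
t 18.93 pos [ 560.635 -226.457  205.705] yawy 63.68 tilt [-0.013  0.026 -0.   ] F [-0.164  0.304 -0.668] M [0.    0.014 0.053] w 49.9 0.0
rim n 56 free [ 559.118 -223.221   51.413] fixed [ 559.195 -223.273] plane deg [-0.077 -0.074] z at c 142.60438895210257
spoke 60 249 yaw -25.035229641572442
spoke 180 193 yaw -27.891225579278682
spoke 300 180 yaw -28.427067142732312
crank 605.5625610351562 -246.50933837890625 10.1341552734375 502 184.5773689620679 yaw -26.616844688933664 r 51.86406645035859
boss ((559.59912109375, -223.30197143554688), 13.834861755371094) 785 z 166.08377100573185 slope deg [ 0.304 -0.15 ]
spoke 60 221 off 2.7581849045723597
rim plane deg [-0.051  0.364] 14
```

The wheel is seated level: boss top 166, giving shoulder ≈94.3; the axis is (559.4,-223.3) and the crank is at (605.6,-246.5), θ0 = -26.6°. Next I grip the crank handle.

```bash
python3 -c "
from h import *
plan2((607,-247.3,160,63.7,0,0),(607,-247.3,122,63.7,0,0))"
```

```text
t 18.93 pos [ 560.635 -226.457  205.705] yawy 63.68 tilt [-0.013  0.026 -0.   ] F [-0.164  0.304 -0.668] M [0.    0.014 0.053] w 49.9 0.0
[0.0002, -0.0003, -0.0002, -0.2541, 0.0093, 0.2284]
[0.0002, -0.0003, -0.0002, -0.2542, 0.0093, 0.4184]
```

Emit:
servo_tool(rows=[[0,0,0,-0.12,0.005,0,46],[0,0,0,-0.254,0.009,0.08,46],[0,0,0,-0.254,0.009,0.22,46],[0,0,0,-0.254,0.009,0.32,46],[0,0,0,-0.254,0.009,0.42,46],[0,0,0,-0.254,0.009,0.42,46]])

```text
t: 19.68
ee_pos: [605.3, -246.7, 119.4]
orientation: [-0.714, -3.054, -0.002]
ft_force: [0.5, 0.0, 0.2]
width: 45.9
grasp_force: 0.0
```

Emit:
servo_tool(rows=[[0,0,0,0,0,0,0],[0,0,0,0,0,0,0],[0,0,0,0,0,0,0],[0,0,0,0,0,0,0],[0,0,0,0,0,0,0]])

```text
t: 20.3
ee_pos: [607.6, -247.7, 122.4]
orientation: [0.715, 3.058, -0.0]
ft_force: [0.9, -0.7, 3.7]
width: 21.3
grasp_force: 30.0
```

```bash
cat > circ.py <<'E'
import sys
from h import *
# args: base theta (deg, commanded now), list of theta targets per row ; yaw of tool y; rows relative to base
def rows(t0,ths,yaw=63.7,r=52,zr=3.0):
    R=Rt(yaw); out=[]
    for t in ths:
        a,b=np.radians(t0),np.radians(t)
        d=np.array([r*(np.cos(b)-np.cos(a)),r*(np.sin(b)-np.sin(a)),zr*(t-t0)/360])
        s=R.T@d/200; out.append([0,0,0,*[float(round(x,3)) for x in s],0])
    print(f'{t0}->{ths[-1]}:',out)
E
python3 - <<'E'
from circ import *
o=ctrl.get_obs(); print(o['t'],o['ee_pos'],o['width'],o['grasp_force'],o['ft_force'])
t=-26.6
for k in range(3):
    rows(t,[t-15*(i+1) for i in range(10)]); t-=150
E
```

```text
20.3 [ 607.558 -247.662  122.41 ] 21.344595209895047 29.999885845463723 [ 0.891 -0.667  3.732]
-26.6->-176.6: [[0, 0, 0, 0.009, -0.067, 0.001, 0], [0, 0, 0, 0.036, -0.13, 0.001, 0], [0, 0, 0, 0.077, -0.183, 0.002, 0], [0, 0, 0, 0.131, -0.224, 0.002, 0], [0, 0, 0, 0.194, -0.25, 0.003, 0], [0, 0, 0, 0.261, -0.259, 0.004, 0], [0, 0, 0, 0.329, -0.249, 0.004, 0], [0, 0, 0, 0.391, -0.223, 0.005, 0], [0, 0, 0, 0.445, -0.182, 0.006, 0], [0, 0, 0, 0.486, -0.127, 0.006, 0]]
-176.6->-326.6: [[0, 0, 0, 0.026, 0.063, 0.001, 0], [0, 0, 0, 0.034, 0.13, 0.001, 0], [0, 0, 0, 0.025, 0.197, 0.002, 0], [0, 0, 0, -0.001, 0.26, 0.002, 0], [0, 0, 0, -0.043, 0.314, 0.003, 0], [0, 0, 0, -0.097, 0.355, 0.004, 0], [0, 0, 0, -0.16, 0.38, 0.004, 0], [0, 0, 0, -0.227, 0.389, 0.005, 0], [0, 0, 0, -0.294, 0.38, 0.006, 0], [0, 0, 0, -0.357, 0.353, 0.006, 0]]
-326.6->-476.6: [[0, 0, 0, -0.054, -0.042, 0.001, 0], [0, 0, 0, -0.095, -0.096, 0.001, 0], [0, 0, 0, -0.12, -0.159, 0.002, 0], [0, 0, 0, -0.129, -0.226, 0.002, 0], [0, 0, 0, -0.12, -0.293, 0.003, 0], [0, 0, 0, -0.093, -0.356, 0.004, 0], [0, 0, 0, -0.052, -0.409, 0.004, 0], [0, 0, 0, 0.002, -0.45, 0.005, 0], [0, 0, 0, 0.065, -0.476, 0.006, 0], [0, 0, 0, 0.133, -0.484, 0.006, 0]]
```

Emit:
servo_tool(rows=[[0,0,0,0.009,-0.067,0.001,0],[0,0,0,0.036,-0.13,0.001,0],[0,0,0,0.077,-0.183,0.002,0],[0,0,0,0.131,-0.224,0.002,0],[0,0,0,0.194,-0.25,0.003,0]])

```text
t: 20.92
ee_pos: [549.5, -276.6, 121.8]
orientation: [0.716, 3.058, -0.001]
ft_force: [1.9, 0.2, 5.1]
width: 21.0
grasp_force: 30.0
```

```bash
python3 - <<'E'
from circ import *
o=ctrl.get_obs(); print(o['t'],o['ee_pos'],o['width'],o['grasp_force'],o['ft_force'],o['moment'],o['qpos'])
p0=np.array([607.5,-247.6])-52*np.array([np.cos(np.radians(-26.6)),np.sin(np.radians(-26.6))]); d=o['ee_pos'][:2]-p0; print(p0,np.hypot(*d),np.degrees(np.arctan2(d[1],d[0])))
rows(-101.6,[-101.6-15*(i+1) for i in range(10)])
E
```

```text
20.925 [ 549.54  -276.623  121.797] 20.974787560013656 30.010041031055152 [1.86  0.217 5.052] [ 0.113 -0.431 -0.013] [-0.485  0.49   1.7   -0.001  0.95  -1.596]
[ 561.004 -224.317] 53.54791602529435 -102.3624253138627
-101.6->-251.6: [[0, 0, 0, 0.067, -0.009, 0.001, 0], [0, 0, 0, 0.135, 0.001, 0.001, 0], [0, 0, 0, 0.197, 0.027, 0.002, 0], [0, 0, 0, 0.251, 0.069, 0.002, 0], [0, 0, 0, 0.292, 0.123, 0.003, 0], [0, 0, 0, 0.317, 0.186, 0.004, 0], [0, 0, 0, 0.326, 0.253, 0.004, 0], [0, 0, 0, 0.317, 0.32, 0.005, 0], [0, 0, 0, 0.29, 0.383, 0.006, 0], [0, 0, 0, 0.249, 0.436, 0.006, 0]]
```

Emit:
servo_tool(rows=[[0,0,0,0.067,-0.009,0.0,0],[0,0,0,0.135,0.001,0.0,0],[0,0,0,0.197,0.027,0.001,0],[0,0,0,0.251,0.069,0.001,0],[0,0,0,0.292,0.123,0.002,0],[0,0,0,0.317,0.186,0.002,0],[0,0,0,0.326,0.253,0.003,0],[0,0,0,0.317,0.32,0.004,0],[0,0,0,0.29,0.383,0.005,0],[0,0,0,0.249,0.436,0.005,0]])

```text
t: 22.18
ee_pos: [544.7, -174.5, 120.0]
orientation: [-0.714, -3.058, 0.001]
ft_force: [0.2, -9.0, 0.6]
width: 21.2
grasp_force: 30.0
```

```bash
cat > st.py <<'E'
from circ import *
C0=np.array([561.0,-224.3])
def st(th):
    o=ctrl.get_obs(); d=o['ee_pos'][:2]-C0; a=np.radians(th); F=o['ft_force']
    tan=F[:2]@np.array([-np.sin(a),np.cos(a)]); rad=F[:2]@np.array([np.cos(a),np.sin(a)])
    print('t',round(o['t'],2),o['ee_pos'],'r',round(np.hypot(*d),2),'ang',np.degrees(np.arctan2(d[1],d[0])).round(2),'cmd',(th+180)%360-180,'Ftan(ccw)',round(tan,2),'Frad',round(rad,2),'Fz',round(F[2],2),'w',round(o['width'],1),round(o['grasp_force'],1))
E
python3 - <<'E'
from st import *
st(-251.6); rows(-251.6,[-251.6-8*(i+1) for i in range(4)])
E
```

```text
t 22.18 [ 544.651 -174.467  119.999] r 52.45 ang 108.16 cmd 108.39999999999998 Ftan(ccw) 2.66 Frad -8.56 Fz 0.57 w 21.2 30.0
-251.6->-283.6: [[0, 0, 0, -0.028, 0.024, 0.0, 0], [0, 0, 0, -0.058, 0.043, 0.001, 0], [0, 0, 0, -0.091, 0.058, 0.001, 0], [0, 0, 0, -0.126, 0.069, 0.001, 0]]
```

Emit:
servo_tool(rows=[[0,0,0,-0.03,0.021,0.0,0],[0,0,0,-0.06,0.04,0.001,0],[0,0,0,-0.093,0.055,0.001,0],[0,0,0,-0.128,0.066,0.001,0],[0,0,0,-0.128,0.066,0.001,0]])

```text
t: 22.8
ee_pos: [573.0, -174.0, 119.8]
orientation: [-0.715, -3.057, -0.001]
ft_force: [0.1, -2.0, 5.6]
width: 21.5
grasp_force: 30.0
```

```bash
python3 - <<'E'
from st import *
st(-283.6); rows(-283.6,[-283.6-4*(i+1) for i in range(10)])
E
```

```text
t 22.8 [ 573.004 -174.011  119.757] r 51.7 ang 76.57 cmd 76.39999999999998 Ftan(ccw) -0.55 Frad -1.93 Fz 5.56 w 21.5 30.0
-283.6->-323.6: [[0, 0, 0, -0.018, 0.003, 0.0, 0], [0, 0, 0, -0.036, 0.005, 0.0, 0], [0, 0, 0, -0.054, 0.006, 0.0, 0], [0, 0, 0, -0.072, 0.006, 0.001, 0], [0, 0, 0, -0.09, 0.004, 0.001, 0], [0, 0, 0, -0.108, 0.001, 0.001, 0], [0, 0, 0, -0.126, -0.003, 0.001, 0], [0, 0, 0, -0.143, -0.008, 0.001, 0], [0, 0, 0, -0.16, -0.015, 0.002, 0], [0, 0, 0, -0.176, -0.023, 0.002, 0]]
```

Emit:
servo_tool(rows=[[0,0,0,-0.018,0.003,0.0,0],[0,0,0,-0.036,0.005,0.0,0],[0,0,0,-0.054,0.006,0.001,0],[0,0,0,-0.054,0.006,0.001,0]])

```text
t: 23.3
ee_pos: [582.9, -177.6, 119.7]
orientation: [-0.715, -3.057, -0.002]
ft_force: [-2.0, -0.3, 7.4]
width: 20.9
grasp_force: 30.1
```

```bash
sed -i 's/-224.3/-225.1/' st.py; python3 - <<'E'
from st import *
st(-295.6); rows(-295.6,[-295.6-4*(i+1) for i in range(6)])
E
```

```text
t 23.3 [ 582.92  -177.587  119.656] r 52.33 ang 65.23 cmd 64.39999999999998 Ftan(ccw) 1.73 Frad -1.13 Fz 7.37 w 20.9 30.1
-295.6->-319.6: [[0, 0, 0, -0.018, -0.0, 0.0, 0], [0, 0, 0, -0.036, -0.002, 0.0, 0], [0, 0, 0, -0.054, -0.005, 0.0, 0], [0, 0, 0, -0.072, -0.009, 0.001, 0], [0, 0, 0, -0.089, -0.015, 0.001, 0], [0, 0, 0, -0.106, -0.021, 0.001, 0]]
```

Emit:
servo_tool(rows=[[0,0,0,-0.018,0,0,0],[0,0,0,-0.036,-0.002,0,0],[0,0,0,-0.036,-0.002,0,0]])

```text
t: 23.68
ee_pos: [589.2, -181.0, 119.6]
orientation: [-0.715, -3.057, -0.002]
ft_force: [-1.2, -0.2, 7.5]
width: 21.0
grasp_force: 30.0
```

Emit:
servo_tool(rows=[[0,0,0,-0.018,-0.003,0,0],[0,0,0,-0.035,-0.007,0,0],[0,0,0,-0.035,-0.007,0,0]])

```text
t: 24.05
ee_pos: [594.7, -185.3, 119.6]
orientation: [-0.715, -3.056, -0.002]
ft_force: [-1.0, 0.5, 7.0]
width: 21.4
grasp_force: 30.0
```

```bash
python3 - <<'E'
from st import *
st(-311.6); rows(-311.6,[-311.6-4*(i+1) for i in range(6)])
E
```

```text
t 24.05 [ 594.75  -185.279  119.578] r 52.2 ang 49.72 cmd 48.39999999999998 Ftan(ccw) 1.09 Frad -0.23 Fz 6.96 w 21.4 30.0
-311.6->-335.6: [[0, 0, 0, -0.017, -0.005, 0.0, 0], [0, 0, 0, -0.034, -0.012, 0.0, 0], [0, 0, 0, -0.051, -0.02, 0.0, 0], [0, 0, 0, -0.066, -0.029, 0.001, 0], [0, 0, 0, -0.082, -0.039, 0.001, 0], [0, 0, 0, -0.096, -0.05, 0.001, 0]]
```

Emit:
servo_tool(rows=[[0,0,0,-0.017,-0.005,0,0],[0,0,0,-0.034,-0.012,0,0],[0,0,0,-0.034,-0.012,0,0]])

```text
t: 24.42
ee_pos: [599.9, -190.3, 119.5]
orientation: [-0.715, -3.056, -0.002]
ft_force: [-1.0, -0.2, 7.0]
width: 21.4
grasp_force: 30.0
```

Emit:
servo_tool(rows=[[0,0,0,-0.017,-0.008,0,0],[0,0,0,-0.032,-0.017,0,0],[0,0,0,-0.032,-0.017,0,0]])

```text
t: 24.8
ee_pos: [604.3, -196.1, 119.5]
orientation: [-0.715, -3.057, -0.003]
ft_force: [0.3, 0.7, 6.8]
width: 21.5
grasp_force: 30.0
```

```bash
python3 - <<'E'
from st import *
st(-327.6); rows(-327.6,[-327.6-4*(i+1) for i in range(6)])
E
```

```text
t 24.8 [ 604.29  -196.065  119.545] r 52.13 ang 33.85 cmd 32.39999999999998 Ftan(ccw) 0.49 Frad 0.61 Fz 6.78 w 21.5 30.0
-327.6->-351.6: [[0, 0, 0, -0.015, -0.01, 0.0, 0], [0, 0, 0, -0.03, -0.021, 0.0, 0], [0, 0, 0, -0.043, -0.033, 0.0, 0], [0, 0, 0, -0.056, -0.046, 0.001, 0], [0, 0, 0, -0.068, -0.06, 0.001, 0], [0, 0, 0, -0.079, -0.074, 0.001, 0]]
```

Emit:
servo_tool(rows=[[0,0,0,-0.015,-0.01,0,0],[0,0,0,-0.03,-0.021,0,0],[0,0,0,-0.03,-0.021,0,0]])

```text
t: 25.18
ee_pos: [607.9, -202.5, 119.5]
orientation: [-0.716, -3.057, -0.003]
ft_force: [0.4, -0.2, 5.6]
width: 21.4
grasp_force: 30.0
```

Emit:
servo_tool(rows=[[0,0,0,-0.013,-0.012,0,0],[0,0,0,-0.026,-0.025,0,0],[0,0,0,-0.026,-0.025,0,0]])

```text
t: 25.55
ee_pos: [610.5, -209.4, 119.5]
orientation: [-0.715, -3.058, -0.003]
ft_force: [1.5, 2.5, 5.5]
width: 21.7
grasp_force: 30.0
```

```bash
python3 - <<'E'
from st import *
st(-343.6); rows(-343.6,[-343.6-4*(i+1) for i in range(6)])
E
```

```text
t 25.55 [ 610.5   -209.365  119.541] r 51.94 ang 17.63 cmd 16.399999999999977 Ftan(ccw) 1.98 Frad 2.14 Fz 5.46 w 21.7 30.0
-343.6->-367.6: [[0, 0, 0, -0.012, -0.014, 0.0, 0], [0, 0, 0, -0.023, -0.028, 0.0, 0], [0, 0, 0, -0.032, -0.044, 0.0, 0], [0, 0, 0, -0.041, -0.059, 0.001, 0], [0, 0, 0, -0.049, -0.076, 0.001, 0], [0, 0, 0, -0.055, -0.093, 0.001, 0]]
```

Emit:
servo_tool(rows=[[0,0,0,-0.012,-0.014,0,0],[0,0,0,-0.012,-0.014,0,0]])

```text
t: 25.8
ee_pos: [611.4, -212.6, 119.6]
orientation: [-0.716, -3.058, -0.004]
ft_force: [1.3, 4.6, 4.7]
width: 21.4
grasp_force: 30.0
```

Emit:
servo_tool(rows=[[0,0,0,-0.011,-0.014,0,0],[0,0,0,-0.011,-0.014,0,0]])

```text
t: 26.05
ee_pos: [611.9, -214.5, 119.5]
orientation: [-0.716, -3.056, -0.007]
ft_force: [1.6, 10.6, 6.1]
width: 21.1
grasp_force: 30.0
```

Emit:
servo_tool(rows=[[0,0,0,-0.009,-0.016,0,0],[0,0,0,-0.009,-0.016,0,0]])

```text
t: 26.3
ee_pos: [612.3, -216.6, 119.6]
orientation: [-0.716, -3.056, -0.011]
ft_force: [2.9, 16.5, 7.7]
width: 21.2
grasp_force: 30.1
```

```bash
python3 - <<'E'
from st import *
st(-355.6); rows(-355.6,[-355.6-4*(i+1) for i in range(6)])
E
```

```text
t 26.3 [ 612.328 -216.608  119.58 ] r 52.03 ang 9.39 cmd 4.399999999999977 Ftan(ccw) 16.21 Frad 4.12 Fz 7.66 w 21.2 30.1
-355.6->-379.6: [[0, 0, 0, -0.009, -0.016, 0.0, 0], [0, 0, 0, -0.016, -0.032, 0.0, 0], [0, 0, 0, -0.023, -0.049, 0.0, 0], [0, 0, 0, -0.028, -0.067, 0.001, 0], [0, 0, 0, -0.032, -0.084, 0.001, 0], [0, 0, 0, -0.035, -0.102, 0.001, 0]]
```

The stop shows clearly: tangential force rises from 2 to 16 N, and back-extrapolated contact is at ≈15.2° (total 318° of wheel travel, consistent with a 5.5 rad start). With 8° of play plus small compliance, the target is ≈24° on the TCP circle after two turns CCW.

```bash
python3 - <<'E'
from st import *
t=-355.6
for k in range(4):
    rows(t,[t+15*(i+1) for i in range(10)]); t+=150
rows(t,[t+15*(i+1) for i in range(8)])
E
```

```text
-355.6->-205.60000000000002: [[0, 0, 0, 0.042, 0.053, -0.001, 0], [0, 0, 0, 0.096, 0.094, -0.001, 0], [0, 0, 0, 0.159, 0.119, -0.002, 0], [0, 0, 0, 0.227, 0.127, -0.002, 0], [0, 0, 0, 0.294, 0.118, -0.003, 0], [0, 0, 0, 0.356, 0.091, -0.004, 0], [0, 0, 0, 0.41, 0.049, -0.004, 0], [0, 0, 0, 0.45, -0.006, -0.005, 0], [0, 0, 0, 0.476, -0.069, -0.006, 0], [0, 0, 0, 0.484, -0.136, -0.006, 0]]
-205.60000000000002->-55.60000000000002: [[0, 0, 0, -0.01, -0.067, -0.001, 0], [0, 0, 0, -0.036, -0.13, -0.001, 0], [0, 0, 0, -0.078, -0.183, -0.002, 0], [0, 0, 0, -0.133, -0.224, -0.002, 0], [0, 0, 0, -0.196, -0.249, -0.003, 0], [0, 0, 0, -0.263, -0.257, -0.004, 0], [0, 0, 0, -0.33, -0.247, -0.004, 0], [0, 0, 0, -0.393, -0.22, -0.005, 0], [0, 0, 0, -0.446, -0.178, -0.006, 0], [0, 0, 0, -0.487, -0.124, -0.006, 0]]
-55.60000000000002->94.39999999999998: [[0, 0, 0, -0.025, 0.063, -0.001, 0], [0, 0, 0, -0.033, 0.13, -0.001, 0], [0, 0, 0, -0.024, 0.198, -0.002, 0], [0, 0, 0, 0.003, 0.26, -0.002, 0], [0, 0, 0, 0.045, 0.313, -0.003, 0], [0, 0, 0, 0.099, 0.354, -0.004, 0], [0, 0, 0, 0.163, 0.379, -0.004, 0], [0, 0, 0, 0.23, 0.387, -0.005, 0], [0, 0, 0, 0.297, 0.378, -0.006, 0], [0, 0, 0, 0.359, 0.351, -0.006, 0]]
94.39999999999998->244.39999999999998: [[0, 0, 0, 0.053, -0.042, -0.001, 0], [0, 0, 0, 0.094, -0.096, -0.001, 0], [0, 0, 0, 0.119, -0.159, -0.002, 0], [0, 0, 0, 0.127, -0.227, -0.002, 0], [0, 0, 0, 0.118, -0.294, -0.003, 0], [0, 0, 0, 0.091, -0.356, -0.004, 0], [0, 0, 0, 0.049, -0.41, -0.004, 0], [0, 0, 0, -0.006, -0.45, -0.005, 0], [0, 0, 0, -0.069, -0.476, -0.006, 0], [0, 0, 0, -0.136, -0.484, -0.006, 0]]
244.39999999999998->364.4: [[0, 0, 0, -0.067, 0.01, -0.001, 0], [0, 0, 0, -0.13, 0.036, -0.001, 0], [0, 0, 0, -0.183, 0.078, -0.002, 0], [0, 0, 0, -0.224, 0.133, -0.002, 0], [0, 0, 0, -0.249, 0.196, -0.003, 0], [0, 0, 0, -0.257, 0.263, -0.004, 0], [0, 0, 0, -0.247, 0.33, -0.004, 0], [0, 0, 0, -0.22, 0.393, -0.005, 0]]
```

Emit:
servo_tool(rows=[[0,0,0,0.042,0.053,-0.001,0],[0,0,0,0.096,0.094,-0.001,0],[0,0,0,0.159,0.119,-0.002,0],[0,0,0,0.227,0.127,-0.002,0],[0,0,0,0.294,0.118,-0.003,0],[0,0,0,0.356,0.091,-0.004,0],[0,0,0,0.41,0.049,-0.004,0],[0,0,0,0.45,-0.006,-0.005,0],[0,0,0,0.476,-0.069,-0.006,0],[0,0,0,0.484,-0.136,-0.006,0]])

```text
t: 27.55
ee_pos: [512.7, -202.7, 120.9]
orientation: [-0.716, -3.059, -0.002]
ft_force: [7.1, -0.7, -3.4]
width: 21.3
grasp_force: 30.0
```

```bash
python3 -c "
from st import *
st(-205.6)"
```

```text
t 27.55 [ 512.748 -202.743  120.874] r 53.18 ang 155.14 cmd 154.39999999999998 Ftan(ccw) -2.45 Frad -6.72 Fz -3.4 w 21.3 30.0
```

Emit:
servo_tool(rows=[[0,0,0,-0.012,-0.066,-0.001,0],[0,0,0,-0.038,-0.129,-0.001,0],[0,0,0,-0.08,-0.182,-0.002,0],[0,0,0,-0.135,-0.223,-0.002,0],[0,0,0,-0.198,-0.248,-0.003,0],[0,0,0,-0.265,-0.256,-0.004,0],[0,0,0,-0.332,-0.246,-0.004,0],[0,0,0,-0.395,-0.219,-0.005,0],[0,0,0,-0.448,-0.177,-0.006,0],[0,0,0,-0.489,-0.123,-0.006,0]])

```text
t: 28.8
ee_pos: [591.1, -268.1, 122.2]
orientation: [0.715, 3.059, -0.001]
ft_force: [-0.9, -2.3, 3.4]
width: 21.2
grasp_force: 30.0
```

Emit:
servo_tool(rows=[[0,0,0,-0.025,0.063,-0.001,0],[0,0,0,-0.033,0.13,-0.001,0],[0,0,0,-0.024,0.198,-0.002,0],[0,0,0,0.003,0.26,-0.002,0],[0,0,0,0.045,0.313,-0.003,0],[0,0,0,0.099,0.354,-0.004,0],[0,0,0,0.163,0.379,-0.004,0],[0,0,0,0.23,0.387,-0.005,0],[0,0,0,0.297,0.378,-0.006,0],[0,0,0,0.359,0.351,-0.006,0]])

```text
t: 30.05
ee_pos: [555.7, -172.9, 123.3]
orientation: [-0.715, -3.058, -0.0]
ft_force: [2.4, -4.8, -0.3]
width: 21.2
grasp_force: 30.0
```

```bash
python3 -c "
from st import *
st(94.4)"
```

```text
t 30.05 [ 555.735 -172.908  123.26 ] r 52.46 ang 95.76 cmd 94.39999999999998 Ftan(ccw) -2.0 Frad -5.01 Fz -0.28 w 21.2 30.0
```

Emit:
servo_tool(rows=[[0,0,0,0.053,-0.042,-0.001,0],[0,0,0,0.094,-0.096,-0.001,0],[0,0,0,0.119,-0.159,-0.002,0],[0,0,0,0.127,-0.227,-0.002,0],[0,0,0,0.118,-0.294,-0.003,0],[0,0,0,0.091,-0.356,-0.004,0],[0,0,0,0.049,-0.41,-0.004,0],[0,0,0,-0.006,-0.45,-0.005,0],[0,0,0,-0.069,-0.476,-0.006,0],[0,0,0,-0.136,-0.484,-0.006,0]])

```text
t: 31.3
ee_pos: [537.6, -272.9, 124.4]
orientation: [-0.715, -3.056, -0.0]
ft_force: [-1.7, 1.6, 5.0]
width: 20.8
grasp_force: 30.0
```

Emit:
servo_tool(rows=[[0,0,0,-0.067,0.01,-0.001,0],[0,0,0,-0.13,0.036,-0.001,0],[0,0,0,-0.183,0.078,-0.002,0],[0,0,0,-0.224,0.133,-0.002,0],[0,0,0,-0.249,0.196,-0.003,0],[0,0,0,-0.257,0.263,-0.004,0],[0,0,0,-0.247,0.33,-0.004,0],[0,0,0,-0.22,0.393,-0.005,0],[0,0,0,-0.22,0.393,-0.005,0]])

```text
t: 32.42
ee_pos: [612.5, -219.0, 125.6]
orientation: [-0.713, -3.059, -0.002]
ft_force: [2.5, 1.2, 4.8]
width: 21.4
grasp_force: 30.0
```

```bash
python3 - <<'E'
from st import *
st(364.4)
C0[0]=561.5; st(364.4)
rows(364.4,[368.4,372.4,376.4,380.4,384.4])
E
```

```text
t 32.42 [ 612.519 -218.963  125.594] r 51.88 ang 6.79 cmd 4.399999999999977 Ftan(ccw) 1.04 Frad 2.58 Fz 4.79 w 21.4 30.0
t 32.42 [ 612.519 -218.963  125.594] r 51.39 ang 6.86 cmd 4.399999999999977 Ftan(ccw) 1.04 Frad 2.58 Fz 4.79 w 21.4 30.0
364.4->384.4: [[0, 0, 0, 0.01, 0.015, -0.0, 0], [0, 0, 0, 0.021, 0.03, -0.0, 0], [0, 0, 0, 0.032, 0.044, -0.0, 0], [0, 0, 0, 0.045, 0.056, -0.001, 0], [0, 0, 0, 0.059, 0.068, -0.001, 0]]
```

Emit:
servo_tool(rows=[[0,0,0,0.01,0.015,0,0],[0,0,0,0.021,0.03,0,0],[0,0,0,0.032,0.044,0,0],[0,0,0,0.045,0.056,-0.001,0],[0,0,0,0.052,0.062,-0.001,0],[0,0,0,0.052,0.062,-0.001,0],[0,0,0,0.052,0.062,-0.001,0]])

```text
t: 33.3
ee_pos: [608.6, -204.9, 125.7]
orientation: [-0.715, -3.058, -0.001]
ft_force: [2.7, -0.6, 6.0]
width: 21.1
grasp_force: 30.0
```

```bash
python3 - <<'E'
from st import *
st(382.4); st(382.4); rows(382.4,[383.4,384.4])
# try camera: crank angle relative to wheel axis from wrist view
from wheel import *
grab('wrist','w10'); p=(559.5,-223.3,170.2)
for y in (24,):
    try: pose('w10',p,y); fine('w10',p,y)
    except Exception as e: print(e)
E
```

```text
t 33.3 [ 608.555 -204.927  125.748] r 51.66 ang 22.99 cmd 22.399999999999977 Ftan(ccw) -1.57 Frad 2.32 Fz 6.03 w 21.1 30.0
t 33.3 [ 608.555 -204.927  125.748] r 51.66 ang 22.99 cmd 22.399999999999977 Ftan(ccw) -1.57 Frad 2.32 Fz 6.03 w 21.1 30.0
382.4->384.4: [[0, 0, 0, 0.003, 0.003, -0.0, 0], [0, 0, 0, 0.007, 0.006, -0.0, 0]]
rim n 54 free [ 559.802 -223.614   51.233] fixed [ 560.119 -223.556] plane deg [-0.493 -0.041] z at c 145.83115808103676
spoke 60 640 yaw 25.10050031542974
spoke 180 695 yaw 21.49071257947105
spoke 300 364 yaw 23.90616447066469
crank 607.613037109375 -202.37896728515625 15.97122573852539 1509 187.73886826954848 yaw 24.031365664557562 r 52.00150133453433
boss ((560.0855102539062, -223.6153564453125), 13.902307510375977) 1996 z 169.44278969512072 slope deg [-0.179 -0.217]
spoke 60 352 off -0.30747209427692557
spoke 180 366 off -1.6166648067948308
spoke 300 186 off -1.614582678908467
rim plane deg [-0.469 -0.085] 32
```

The camera agrees: the boss is 3.4 mm higher than at seating, as expected, and wheel yaw is ≈23.6° against a target of ≈23.5°. One last 0.7 mm nudge, settle, then hand in while gripping.

Emit:
servo_tool(rows=[[0,0,0,0.003,0.003,0,0],[0,0,0,0.003,0.003,0,0],[0,0,0,0.003,0.003,0,0],[0,0,0,0.003,0.003,0,0]])

```text
t: 33.85
ee_pos: [608.3, -204.3, 125.8]
orientation: [-0.715, -3.058, -0.001]
ft_force: [2.1, -0.3, 5.1]
width: 21.6
grasp_force: 30.0
```

```bash
python3 -c "
from st import *
st(383.2); print(ctrl.close_job())"
```

```text
t 33.85 [ 608.327 -204.303  125.76 ] r 51.7 ang 23.72 cmd 23.200000000000045 Ftan(ccw) -1.12 Frad 1.79 Fz 5.11 w 21.6 30.0
the job is handed in; nothing more can be done
None
```

I handed the job in at 33.9 s: jaw pulled back about 22 mm, large wheel seated level on the stem, valve closed to its stop and backed off two turns (to about 1°, from TCP angle, assumed play and camera checks), gripper still on the crank; the verdict was not shown.

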